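# Load the station rack in machining order

### The arm

A 7-joint arm with a two-finger parallel gripper is mounted at the origin on a cart in front of the work surface, level with it; the furniture and walls round the work are solid. World frame = base frame: x ahead of the robot, y to its left, z up, the work surface at z = 0. Lengths are in m, angles in rad, forces in N, time in s.
With the tool pointing down it reaches from about 0.35 to 0.9 m from the base axis. Payload 8.1 kg.
Tool frame: the origin (TCP) lies midway between the tips of the shut fingers; the grasp point (between the pads) lies 19 mm behind it; x points along the fingers, y is the direction in which the jaws open and shut, and the axes are right-handed (so a half turn about x gives the same grasp; the last joint's range is limited). The gripper opens to 92 mm and grips with 3 to 60 N. Pads are 19 mm wide; open, the fingers measure 130 mm over their backs; the gripper's body (75 mm by 190 mm) begins 47 mm behind the grasp point.
Start: joints at [1.121, 0.434, 0.025, 1.573, -0.012, 1.134, -0.075], TCP at [0.212, -0.588, 0.227] pointing down, gripper open.
Joint ranges: [-2.62, 2.62], [-0.44, 2.09], [-1.27, 1.32], [0.08, 2.57], [-1.32, 4.46], [0.12, 2], [-2.74, 2.74]. Speed limits (rad/s): [2.22, 2.22, 3.01, 3.01, 3.14, 3.14, 3.14].

### API

Orientations are given as a unit quaternion [w, x, y, z].
In Python, from rig import arm, imaging gives the robot as it stands.
- The arm moves only by the shell command python3 -m handwheel 'ROWS'. ROWS is JSON, a list of rows, each an object of numbers: "jaw": the opening in per cent of the stroke, from 0 (shut) to 100 (fully open); "dx", "dy", "dz": the shift along the world's x, y, z in mm; "wx", "wy", "wz": the turn, a rotation vector about the world's x, y, z in rad. In form: [{"jaw": .., "dx": .., "dy": .., "dz": .., "wx": .., "wy": .., "wz": ..}, ...]. A call has 1 to 8 rows; each row is the pose to reach, as a shift and turn from the pose commanded when the call began; what a row does not reach only later rows make up. A row lasts 1/10 s, in which the tool goes at most 50 mm and 8.59 degrees, less where a joint would pass 70% of its speed; a pose out of reach is approached as far as the arm can. A call with a gripper value outside its range is refused whole. The fingers move at their own pace and stop on an object; the grip force is fixed at half the most. Time passes only in rows, so rows that repeat a pose let the fingers close. It gives the time, the measured TCP pose, the force and the opening at its end, in the units of the state.
- arm.read_state(): the state, without advancing time (a new reading comes with each control period).
- imaging.camera(name): name is "scene" or "top"; returns a dict with "pixels" (420x560x3 uint8, red, green, blue), "intrinsics" (3x3 intrinsics, pixels), "R" (3x3) and "t" (3): a world point X has camera coordinates R X + t. Camera axes: x right, y down, z forward; pixel columns grow to the right and rows downward; lengths in m; the calibration is good to about 2 mm. A picture is of the moment at which its call begins. There is no depth.
- arm.finish_job(): hands the job in, once; it reports no verdict.
The state is a dict: "time": time; "joint_pos": joint angles; "joint_velocities": joint speeds; "joint_efforts": joint torques, N m; "tool_pos": TCP position; "eef_rot": TCP orientation; "force": force on the tool from outside, world axes, zero at the start; "torque": the same for the moment, N m; "width": opening from 0.0 (shut) to 1.0 (fully open).
Only numpy, scipy, OpenCV 4.12 (cv2) and the standard library are available. Lean on these libraries where they do the work, as an engineer would, in place of code of your own. Each camera call takes 0.05 s, during which the arm holds its last target.

### The job

Slide the yellow keeper bar of the aluminium transit rack to the wide ends of its keyholes, lift it off its studs and lay it flat on the bench. Then move the four tool holders into the black station rack, each fully seated and upright, in machining order counted from the red end: face mill, spot drill, twist drill, tap. Do not tip a tool over, and leave the tape measure and the steel cup where they are.

Things in the scene. Friction and masses are not known exactly. Their poses are not given: they have to be found in the camera images.
- transit_rack: Fixed aluminium rack, grey ends, 276 mm long (y), x from -34 to +56. Origin on the bench under the pocket row's middle. Deck top at 40 mm; pockets of 34 mm at x=0, y=-93, -31, 31, 93 hold the tools at first, in any order. Two studs at x=40, y=-62 and 62: shoulder 17 mm thick up to z=62.5 (as the back rail, x 50 to 56), neck 5.5 mm, head 13 mm across from 68.7 to 73.5. +y is roughly world +y.
- keeper_bar: Yellow bar 212 (y) x 38 (x -22.5 to 16) x 5 mm, 0.13-0.21 kg; origin underneath. At first at x=40, y=0, z=62.5 of the transit rack, axes parallel, 6 mm over the tool flanges, studs in 7.5 mm slots. Slid 15 mm to +y (light) the heads stand mid in the 19 mm ends: lift. Black grip block at x=2, y=0: 16 mm along y (close on this), 26 along x, z 5 to 39. Bench at world x 0.40, y 0.33 m is clear for it.
- station_rack: Black rack, fixed to the bench, 300 mm long over its end plates (its y), 76 mm deep. Origin on the bench under the middle of the pocket row. Deck top at 40 mm, end plates 44. Four round 34 mm through pockets at x=0, y=-93, -31, 31 and 93 mm, empty at first. A seated tool's flange lies on the deck, its origin 10 mm above the bench.
- red_end: Red plastic end plate of the station rack, 76 x 24 x 44 mm, at y=+138 or y=-138 mm of that rack (a grey one is at the other end). Origin under its centre, on the bench. The first pocket is 45 mm from it, the others 107, 169 and 231 mm.
- face_mill: Tool holder with RED ring; dark body with five gold inserts at the top, no bit. All four holders: 0.24 to 0.42 kg, origin at the small lower end, z along the axis; taper 19 mm across at z=0, 31 at z=30; flange 48 across, z 30 to 48; coloured ring 48 across, z 48 to 52; round body 30 across, z 52 to 92: grip it from above at z about 80. Cutter ends at z=112 or less.
- spot_drill: Tool holder with WHITE ring and a short dark pointed bit, 10 mm across, 15 mm long. Sizes as the face mill's. The tapers have 1.5 mm of play all round in the pockets and lead themselves in from some 5 mm off.
- twist_drill: Tool holder with BLUE ring and a gold drill (7 mm across, 20 mm long). Sizes as the face mill's.
- thread_tap: Tool holder with GREEN ring and a threaded grey tap (8 mm across, 20 mm long). Sizes as the face mill's.
- tape_measure: Bystander: yellow and black pocket tape measure, 62 x 80 x 32 mm, lying on the bench. Origin under the middle.
- steel_cup: Bystander: empty stainless steel cup, 55 mm across, 72 mm tall, standing on the bench. Origin under the middle.
Things that resemble listed ones, but are neither listed nor needed, are in the scene too. What is shaped like the face_mill but orange is not meant.

How it is judged:
By the outcome, as a careful person would: the job done as asked, in the order asked, and still so for the second after the job is handed in, with the robot touching nothing.
It also fails if it takes over 104 s, if anything falls off the work surface, if the arm or the gripper's body presses on something with over 40 N, if the wrist force passes 120 N, or if a joint passes its speed limit or range.

## Working session

There is one attempt and no reset: what is moved stays moved. The work goes in short steps, Python scripts to look and compute and a shell command to move; the robot and the scene stay as the last step left them, time stands still between calls to the robot, and variables do not carry over. Pictures are saved under pics/ and viewed, and the job is handed in when it is done.

```bash
ls; mkdir -p pics; python3 - <<'E'
from rig import arm, imaging
import cv2, json
s=arm.read_state(); print(s)
for n in("scene","top"):
    c=imaging.camera(n); cv2.imwrite(f"pics/{n}0.png",c["pixels"][:,:,::-1]); print(n,c["intrinsics"],c["R"],c["t"])
E
```

```text
pics
{'time': 0.0, 'joint_pos': array([ 1.12140611,  0.43518367,  0.02497059,  1.57410109, -0.01160038,
        1.13398737, -0.0751163 ]), 'joint_velocities': array([ 1.24879542e-03, -9.12217233e-05,  1.10526897e-03,  1.24411791e-04,
       -8.65227257e-04, -1.18276528e-03, -3.92334776e-05]), 'joint_efforts': array([-1.80342690e-04, -6.67854238e+01,  9.84813273e-01, -3.14465582e+01,
       -6.05922681e-02,  4.28898528e-02,  1.56743963e-04]), 'tool_pos': array([ 0.21220001, -0.58733266,  0.22596782]), 'eef_rot': array([-0.1214422 , -0.6963673 , -0.1224899 ,  0.69664955]), 'force': array([-1.2471463 ,  0.29137793,  0.77628164]), 'torque': array([ 0.02208645, -0.00360528, -0.0442389 ]), 'width': 1.0020623407639506}
scene [[384.8662212    0.         277.73412593]
 [  0.         384.8662212  208.58563766]
 [  0.           0.           1.        ]] [[-0.92301896 -0.38465499 -0.00874871]
 [-0.19852692  0.49561701 -0.84554766]
 [ 0.32958014 -0.77871966 -0.53382827]] [0.4305124  0.24529129 0.56428168]
top [[484.43660847   0.         285.36966153]
 [  0.         484.43660847 208.29627743]
 [  0.           0.           1.        ]] [[ 0.06386651 -0.99795626  0.00209292]
 [-0.97755789 -0.06298267 -0.20103171]
 [ 0.20075267  0.01079324 -0.9795825 ]] [-0.21224272  0.55244811  1.13376832]
```

View pics/scene0.png

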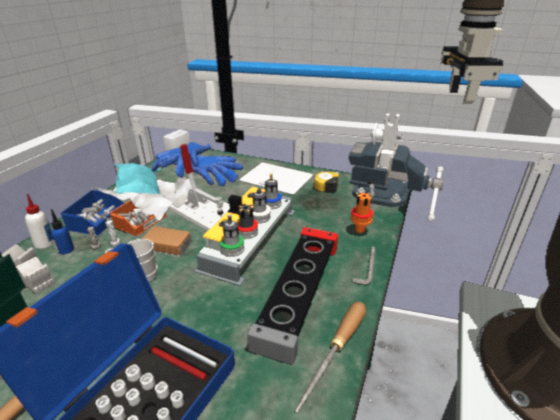

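View pics/top0.png

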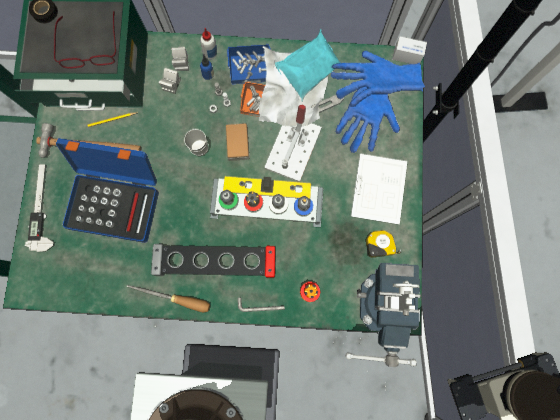

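```bash
cat > h.py <<'E'
import numpy as np, cv2
from rig import arm, imaging
def cam(n):
    c=imaging.camera(n); return c
def ray(c,u,v,z):
    K=np.array(c["intrinsics"]);R=np.array(c["R"]);t=np.array(c["t"])
    d=R.T@np.linalg.inv(K)@np.array([u,v,1.]); o=-R.T@t
    return o+d*(z-o[2])/d[2]
def proj(c,X):
    p=np.array(c["R"])@np.array(X)+np.array(c["t"]); p=np.array(c["intrinsics"])@p; return p[:2]/p[2]
def crop(c,u0,v0,u1,v1,s,f):
    im=c["pixels"][v0:v1,u0:u1,::-1]; cv2.imwrite(f,cv2.resize(im,None,fx=s,fy=s,interpolation=cv2.INTER_CUBIC))
E
python3 - <<'E'
from h import *
c=cam("top"); crop(c,205,165,335,230,6,"pics/t1.png"); crop(c,145,235,335,310,4,"pics/t2.png")
s=cam("scene"); crop(s,190,170,350,365,3,"pics/s1.png")
E
```

```text
(no output)
```

View pics/t1.png

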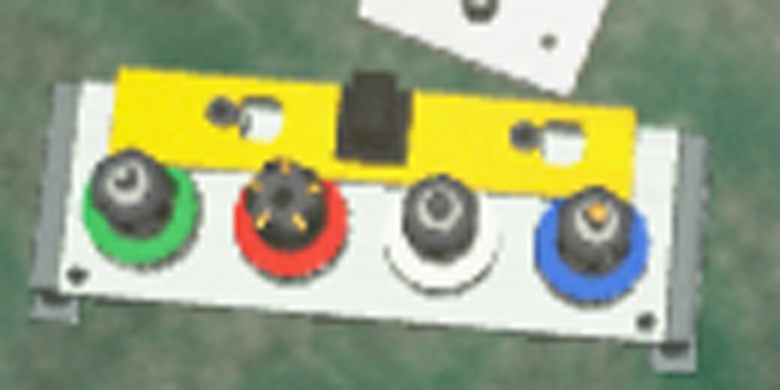

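View pics/t2.png

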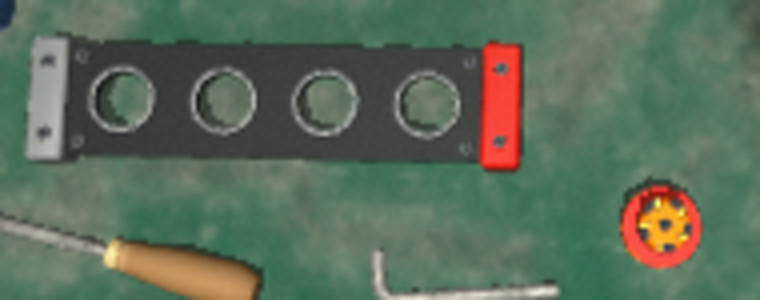

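View pics/s1.png

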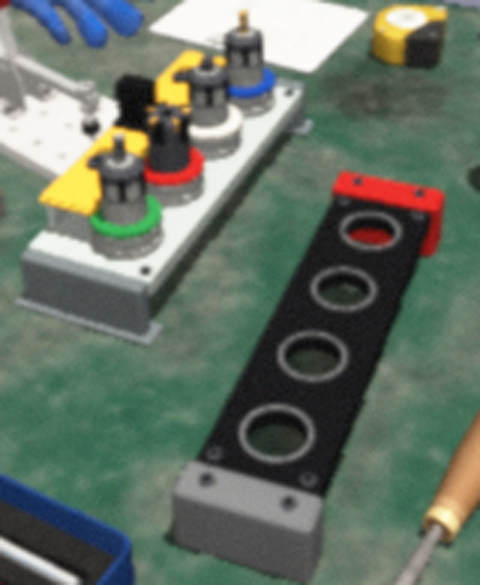

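```bash
cat > m.py <<'E'
from h import *
from scipy.optimize import least_squares
c=cam("top"); s=cam("scene")
def px(l,u0,v0,k): return [((a+.5)/k-.5+u0,(b+.5)/k-.5+v0) for a,b in l]
A=[ray(c,*p,.04)[:2] for p in px([(122,98),(224,100),(325,102),(427,104)],145,235,4)]
B=[ray(s,*p,.04)[:2] for p in px([(276,433),(312,356),(343,289),(370,230)],190,170,3)]
print("pockets top",np.round(A,4).tolist()); print("scene",np.round(B,4).tolist())
def ang(P): d=P[0]-P[-1]; return np.linalg.norm(d),np.arctan2(-d[0],d[1])
print(ang(A),ang(B))
for nm,cc,win in(("top",c,(205,165,335,230)),("scene",s,(190,170,310,270))):
    hsv=cv2.cvtColor(cc["pixels"],cv2.COLOR_RGB2HSV); H,S,V=[hsv[...,i].astype(int) for i in range(3)]
    W=np.zeros(H.shape,bool); W[win[1]:win[3],win[0]:win[2]]=1
    M={"green":(H>55)&(H<80)&(S>140)&(V>100),"red":((H<6)|(H>174))&(S>150)&(V>120),"blue":(H>105)&(H<120)&(S>150)&(V>120),"yellow":(H>22)&(H<32)&(S>180)&(V>150)}
    for k,m in M.items():
        m=(m&W).astype(np.uint8); n,l,st,ce=cv2.connectedComponentsWithStats(m); j=1+np.argmax(st[1:,4]) if k!="yellow" else None
        if j: m=(l==j).astype(np.uint8)
        ct=np.vstack(cv2.findContours(m,cv2.RETR_EXTERNAL,cv2.CHAIN_APPROX_NONE)[0])[:,0]
        z=.0675 if k=="yellow" else .062
        P=np.array([ray(cc,*p,z)[:2] for p in ct])
        if k=="yellow":
            r=cv2.minAreaRect((P*1000).astype(np.float32)); print(nm,k,m.sum(),r, np.round(cv2.boxPoints(r),1).tolist())
        else:
            f=lambda q: np.linalg.norm(P-q,axis=1)-.0238
            q=least_squares(f,P.mean(0),loss="soft_l1",f_scale=.0007).x
            print(nm,k,m.sum(),np.round(q,4), np.sum(abs(f(q))<.0015),len(P))
E
python3 m.py
```

```text
pockets top [[0.4248, 0.0839], [0.4275, 0.0217], [0.4303, -0.0398], [0.433, -0.1019]]
scene [[0.4241, 0.0842], [0.4267, 0.0227], [0.4296, -0.0394], [0.4326, -0.102]]
(np.float64(0.1859111791146404), np.float64(0.04446763886407348)) (np.float64(0.18644479321350163), np.float64(0.04565719053630849))
top green 83 [ 0.5837 -0.0311] 18 61
top red 109 [ 0.5796 -0.0947] 12 63
top blue 86 [ 0.5807 -0.22  ] 12 63
top yellow 924 ((612.7027587890625, -127.11035919189453), (211.6527557373047, 38.26628112792969), 88.8414077758789) [[591.4000244140625, -232.5], [629.7000122070312, -233.3000030517578], [634.0, -21.700000762939453], [595.7000122070312, -20.899999618530273]]
scene green 92 [ 0.581 -0.035] 11 55
scene red 104 [ 0.578  -0.0944] 14 49
scene blue 106 [ 0.7185 -0.2789] 9 32
scene yellow 16 ((611.1256103515625, -65.96746826171875), (91.98954772949219, 32.05857849121094), 88.95135498046875) [[594.2999877929688, -111.69999694824219], [626.2999877929688, -112.19999694824219], [628.0, -20.299999237060547], [595.9000244140625, -19.700000762939453]]
```

```bash
cat > ov.py <<'E'
from h import *
import sys
def overlay(tag,o=np.array([.576,-.1264]),th=-.0202):
    ex=np.array([np.cos(th),np.sin(th)]);ey=np.array([-ex[1],ex[0]])
    for n,w,k in(("top",(205,165,335,230),6),("scene",(190,165,310,285),5)):
        c=cam(n); im=cv2.resize(np.ascontiguousarray(c["pixels"][w[1]:w[3],w[0]:w[2],::-1]),None,fx=k,fy=k,interpolation=cv2.INTER_CUBIC)
        def poly(P,col):
            q=np.array([(proj(c,p)-[w[0],w[1]]+.5)*k-.5 for p in P]); cv2.polylines(im,[np.round(q).astype(int)],True,col,1)
        a=np.linspace(0,6.283,40)
        for y in(-.093,-.031,.031,.093):
            q=o+ey*y
            for r,z in((.024,.062),(.015,.102)):
                poly([(q[0]+r*np.cos(t),q[1]+r*np.sin(t),z) for t in a],(255,0,255))
        poly([(*(o+ex*x+ey*y),.04) for x,y in((-.034,-.138),(.056,-.138),(.056,.138),(-.034,.138))],(255,255,0))
        poly([(*(o+ex*(.04+x)+ey*y),.0675) for x,y in((-.0225,-.106),(.016,-.106),(.016,.106),(-.0225,.106))],(0,0,255))
        poly([(*(o+ex*(.042+x)+ey*y),.1015) for x,y in((-.013,-.008),(.013,-.008),(.013,.008),(-.013,.008))],(0,255,0))
        cv2.imwrite(f"pics/{tag}_{n}.png",im)
if __name__=="__main__": overlay("ov")
E
python3 ov.py
```

```text
(no output)
```

View pics/ov_top.png

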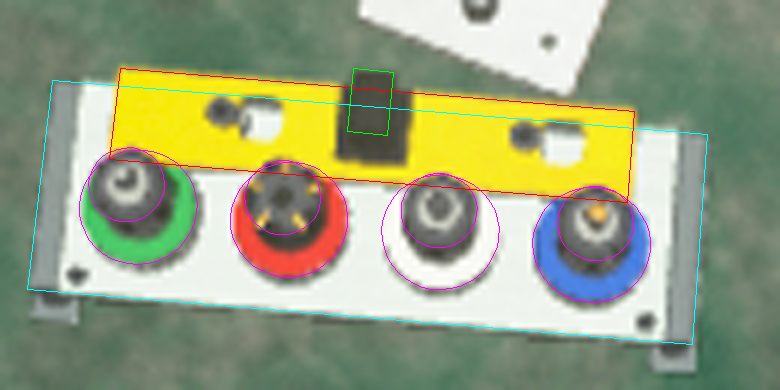

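View pics/ov_scene.png

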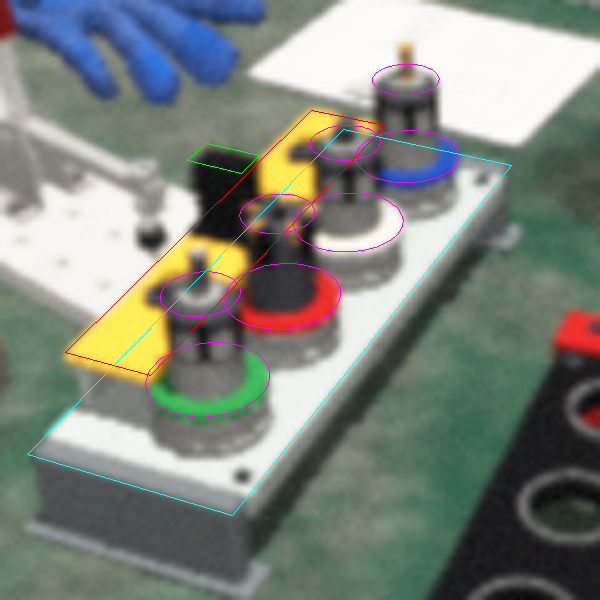

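```bash
cat > st.py <<'E'
from h import *
from scipy.spatial.transform import Rotation as Ro
def yaw(s=None):
    s=s or arm.read_state(); q=s["eef_rot"]; R=Ro.from_quat([q[1],q[2],q[3],q[0]]).as_matrix(); return R
if __name__=="__main__":
    s=arm.read_state(); R=yaw(s); print(s["time"],np.round(s["tool_pos"],4),s["width"],np.round(s["force"],1)); print(np.round(R,3)); print("jaw angle",np.arctan2(R[1,1],R[0,1]),np.arctan2(-R[1,1],-R[0,1]))
E
python3 st.py; python3 - <<'E'
from h import *
c=cam("top"); 
for n,p,z in(("vise",(390,300),.1),("visetop",(395,265),.1),("clampred",(300,115),.1),("clampfoot",(285,165),.0),("orange",(310,291),.1),("paper",(380,190),0),("cup",(196,143),.07),("tape",(382,243),.03)): print(n,np.round(ray(c,*p,z),3))
print(proj(c,(.4,.33,0)))
E
```

```text
0.4 [ 0.2124 -0.5878  0.2266] 0.9992036774447631 [-1.  -0.1  0.5]
[[-0.    0.34 -0.94]
 [ 0.   -0.94 -0.34]
 [-1.   -0.    0.  ]]
jaw angle -1.2240925070224182 1.917500146567375
vise [ 0.359 -0.428  0.1  ]
visetop [ 0.439 -0.438  0.1  ]
clampred [ 0.792 -0.198  0.1  ]
clampfoot [ 0.692 -0.167  0.   ]
orange [ 0.367 -0.245  0.1  ]
paper [ 0.641 -0.418  0.   ]
cup [0.714 0.057 0.07 ]
tape [ 0.498 -0.421  0.03 ]
[ 80.06956477 264.25040356]
```

```bash
python3 -m handwheel '[{"jaw":60,"dz":50,"wz":-0.12},{"jaw":60,"dx":10,"dy":20,"dz":80,"wz":-0.25},{"jaw":60,"dx":406,"dy":461,"dz":80,"wz":-0.367},{"jaw":60,"dx":406,"dy":461,"dz":80,"wz":-0.367},{"jaw":60,"dx":406,"dy":461,"dz":80,"wz":-0.367},{"jaw":60,"dx":406,"dy":461,"dz":80,"wz":-0.367},{"jaw":60,"dx":406,"dy":461,"dz":80,"wz":-0.367},{"jaw":60,"dx":406,"dy":461,"dz":80,"wz":-0.367}]'; python3 st.py
```

```text
0.45 [ 0.2124 -0.5878  0.2267] 1.0012076944865254 [ 0.6  0.1 -0.1]
[[-0.    0.34 -0.94]
 [ 0.   -0.94 -0.34]
 [-1.   -0.    0.  ]]
jaw angle -1.2240737853584003 1.917518868231393schema error: expected keys jaw, dx, dy, dz, wx, wy, wz
```

```bash
python3 -m handwheel '[{"jaw":60,"dx":0,"dy":0,"dz":50,"wx":0,"wy":0,"wz":-0.12},{"jaw":60,"dx":10,"dy":20,"dz":80,"wx":0,"wy":0,"wz":-0.25},{"jaw":60,"dx":406,"dy":461,"dz":80,"wx":0,"wy":0,"wz":-0.367},{"jaw":60,"dx":406,"dy":461,"dz":80,"wx":0,"wy":0,"wz":-0.367},{"jaw":60,"dx":406,"dy":461,"dz":80,"wx":0,"wy":0,"wz":-0.367},{"jaw":60,"dx":406,"dy":461,"dz":80,"wx":0,"wy":0,"wz":-0.367},{"jaw":60,"dx":406,"dy":461,"dz":80,"wx":0,"wy":0,"wz":-0.367},{"jaw":60,"dx":406,"dy":461,"dz":80,"wx":0,"wy":0,"wz":-0.367}]'; python3 st.py
```

```text
time: 1.25
tool_pos: [0.4239, -0.3429, 0.3071]
eef_rot: [-0.007, 0.707, -0.007, -0.707]
force: [0.4, -0.6, 0.2]
width: 0.601
1.25 [ 0.4239 -0.3429  0.3071] 0.6008524315568141 [ 0.4 -0.6  0.2]
[[ 0.001 -0.02  -1.   ]
 [-0.    -1.     0.02 ]
 [-1.     0.    -0.001]]
jaw angle -1.5912057052694177 1.5503869483203754
```

```bash
python3 -m handwheel '[{"jaw":60,"dx":194,"dy":216,"dz":0,"wx":0,"wy":0,"wz":0},{"jaw":60,"dx":194,"dy":216,"dz":0,"wx":0,"wy":0,"wz":0},{"jaw":60,"dx":194,"dy":216,"dz":0,"wx":0,"wy":0,"wz":0},{"jaw":60,"dx":194,"dy":216,"dz":0,"wx":0,"wy":0,"wz":0},{"jaw":60,"dx":194,"dy":216,"dz":0,"wx":0,"wy":0,"wz":0},{"jaw":60,"dx":194,"dy":216,"dz":0,"wx":0,"wy":0,"wz":0},{"jaw":50,"dx":194,"dy":216,"dz":-50,"wx":0,"wy":0,"wz":0},{"jaw":50,"dx":194,"dy":216,"dz":-100,"wx":0,"wy":0,"wz":0}]'; python3 st.py; python3 - <<'E'
from h import *
s=cam("scene"); crop(s,150,80,330,260,4,"pics/a1.png")
E
```

```text
time: 2.05
tool_pos: [0.6189, -0.1267, 0.2067]
eef_rot: [-0.006, 0.709, -0.006, -0.706]
force: [0.3, 0.1, -1.1]
width: 0.513
2.05 [ 0.6189 -0.1267  0.2067] 0.5133027166398075 [ 0.3  0.1 -1.1]
[[ 0.004 -0.017 -1.   ]
 [-0.    -1.     0.017]
 [-1.    -0.    -0.004]]
jaw angle -1.58797963164135 1.5536130219484434
```

View pics/a1.png

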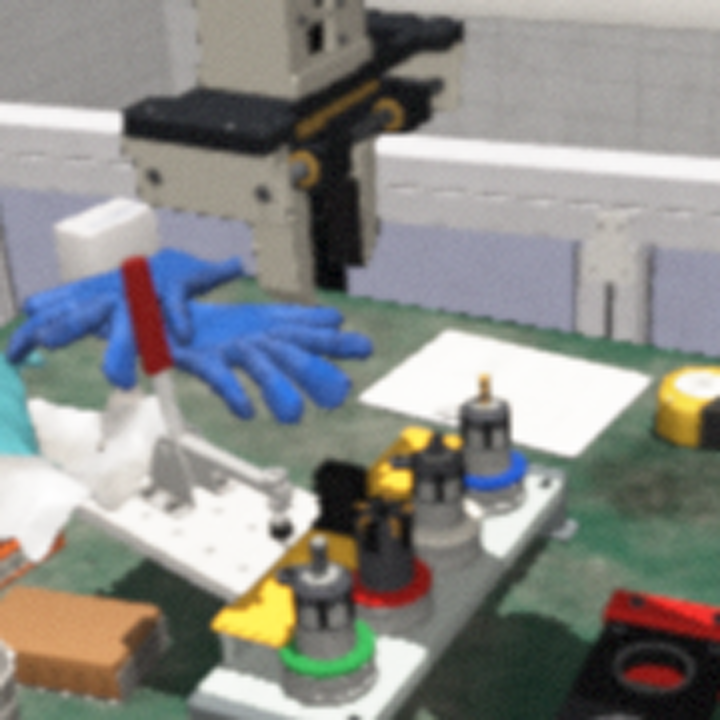

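```bash
python3 -m handwheel '[{"jaw":45,"dx":0,"dy":0,"dz":-40,"wx":0,"wy":0,"wz":0},{"jaw":45,"dx":0,"dy":0,"dz":-80,"wx":0,"wy":0,"wz":0},{"jaw":45,"dx":0,"dy":0,"dz":-105,"wx":0,"wy":0,"wz":0},{"jaw":45,"dx":0,"dy":0,"dz":-120,"wx":0,"wy":0,"wz":0},{"jaw":45,"dx":0,"dy":0,"dz":-131,"wx":0,"wy":0,"wz":0},{"jaw":45,"dx":0,"dy":0,"dz":-131,"wx":0,"wy":0,"wz":0}]'; python3 - <<'E'
from h import *
s=cam("scene"); crop(s,190,120,310,260,5,"pics/a2.png")
c=cam("top"); crop(c,205,150,335,230,6,"pics/a3.png")
E
```

```text
time: 2.7
tool_pos: [0.6167, -0.1287, 0.0755]
eef_rot: [0.007, -0.707, 0.007, 0.707]
force: [-0.3, 0.5, -0.1]
width: 0.453
```

View pics/a2.png

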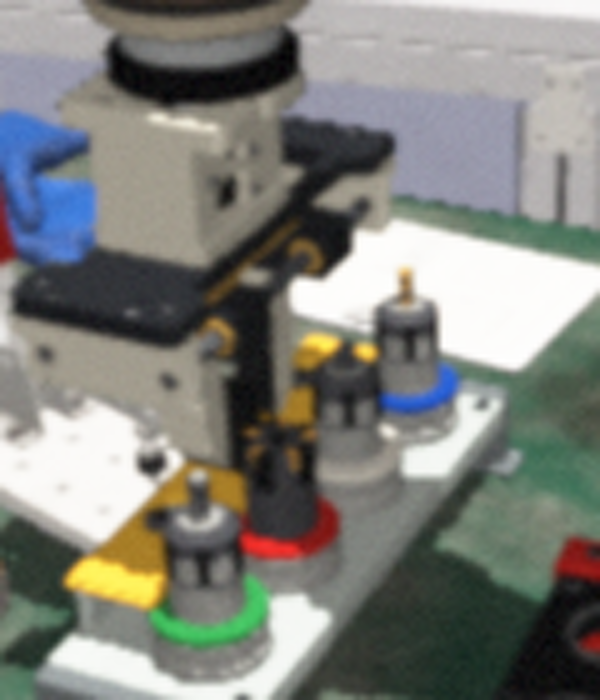

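View pics/a3.png

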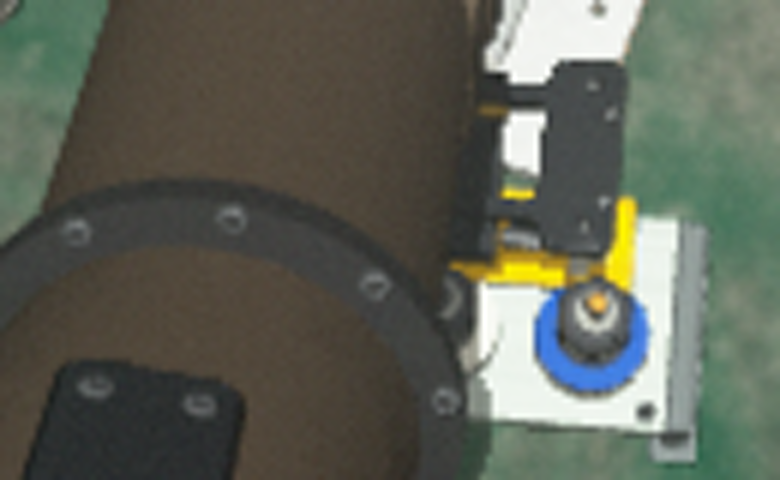

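```bash
python3 -m handwheel '[{"jaw":0,"dx":0,"dy":0,"dz":0,"wx":0,"wy":0,"wz":0},{"jaw":0,"dx":0,"dy":0,"dz":0,"wx":0,"wy":0,"wz":0},{"jaw":0,"dx":0,"dy":0,"dz":0,"wx":0,"wy":0,"wz":0},{"jaw":0,"dx":0,"dy":0,"dz":0,"wx":0,"wy":0,"wz":0},{"jaw":0,"dx":0,"dy":0,"dz":0,"wx":0,"wy":0,"wz":0}]'
```

```text
time: 3.3
tool_pos: [0.6171, -0.1286, 0.0762]
eef_rot: [-0.007, 0.707, -0.007, -0.707]
force: [-0.0, 0.5, 5.2]
width: 0.168
```

```bash
python3 -m handwheel '[{"jaw":0,"dx":0.1,"dy":5,"dz":0,"wx":0,"wy":0,"wz":0},{"jaw":0,"dx":0.2,"dy":10,"dz":0,"wx":0,"wy":0,"wz":0},{"jaw":0,"dx":0.3,"dy":15,"dz":0,"wx":0,"wy":0,"wz":0},{"jaw":0,"dx":0.3,"dy":15,"dz":0,"wx":0,"wy":0,"wz":0}]';  python3 - <<'E'
from h import *
s=cam("scene"); crop(s,190,120,310,260,5,"pics/b2.png")
c=cam("top"); crop(c,205,150,335,230,6,"pics/b3.png")
E
```

```text
time: 3.7
tool_pos: [0.6177, -0.1126, 0.0762]
eef_rot: [-0.007, 0.707, -0.007, -0.707]
force: [-0.1, -0.8, 5.4]
width: 0.173
```

View pics/b2.png

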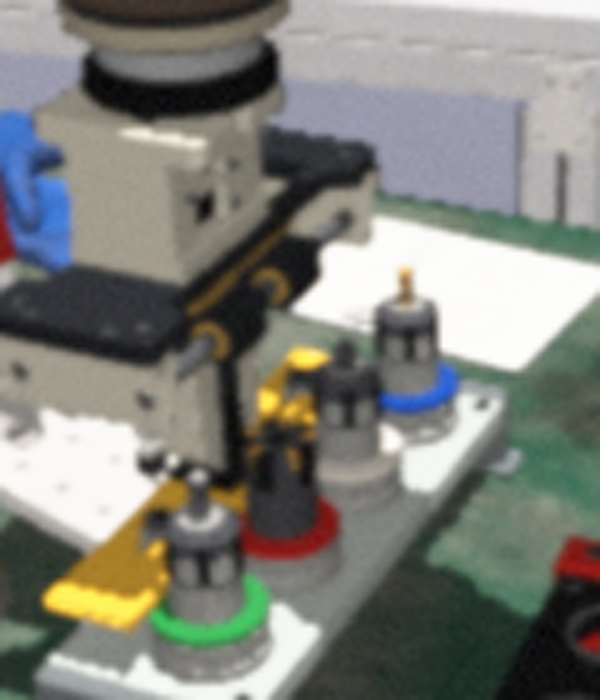

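View pics/b3.png

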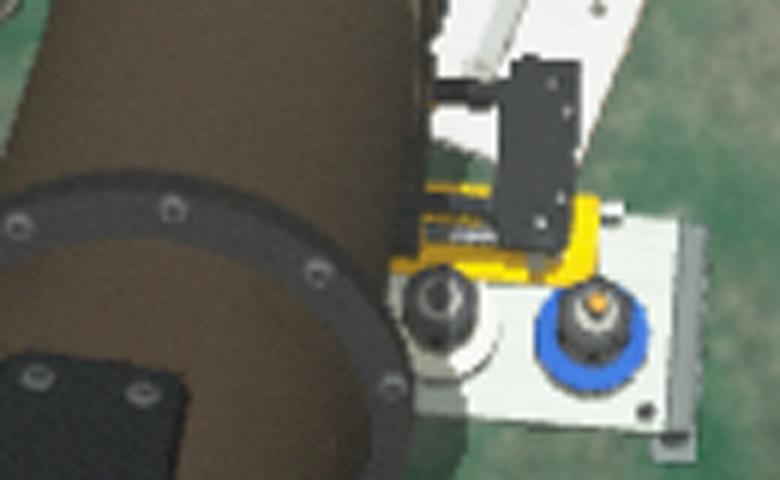

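```bash
python3 -m handwheel '[{"jaw":0,"dx":0,"dy":0,"dz":3,"wx":0,"wy":0,"wz":0},{"jaw":0,"dx":0,"dy":0,"dz":6,"wx":0,"wy":0,"wz":0},{"jaw":0,"dx":0,"dy":0,"dz":9,"wx":0,"wy":0,"wz":0},{"jaw":0,"dx":0,"dy":0,"dz":12,"wx":0,"wy":0,"wz":0}]'; python3 -m handwheel '[{"jaw":0,"dx":0,"dy":0,"dz":4,"wx":0,"wy":0,"wz":0},{"jaw":0,"dx":0,"dy":0,"dz":8,"wx":0,"wy":0,"wz":0}]';  python3 - <<'E'
from h import *
s=cam("scene"); crop(s,190,120,310,260,5,"pics/c2.png")
c=cam("top"); crop(c,205,150,335,230,6,"pics/c3.png")
E
```

```text
time: 4.2
tool_pos: [0.617, -0.1134, 0.0878]
eef_rot: [0.007, -0.707, 0.007, 0.707]
force: [-0.3, 0.4, -0.8]
width: 0.172
time: 4.4
tool_pos: [0.6171, -0.1136, 0.096]
eef_rot: [0.007, -0.707, 0.007, 0.707]
force: [0.3, 0.5, -1.1]
width: 0.173
```

View pics/c2.png

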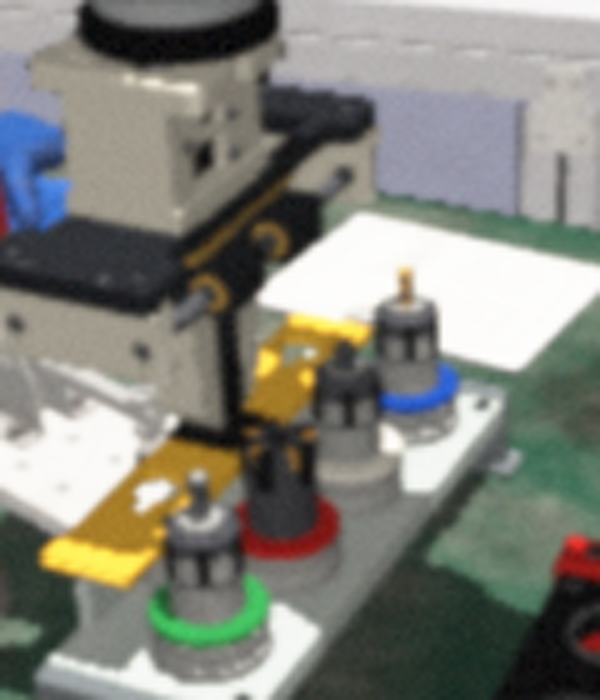

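View pics/c3.png

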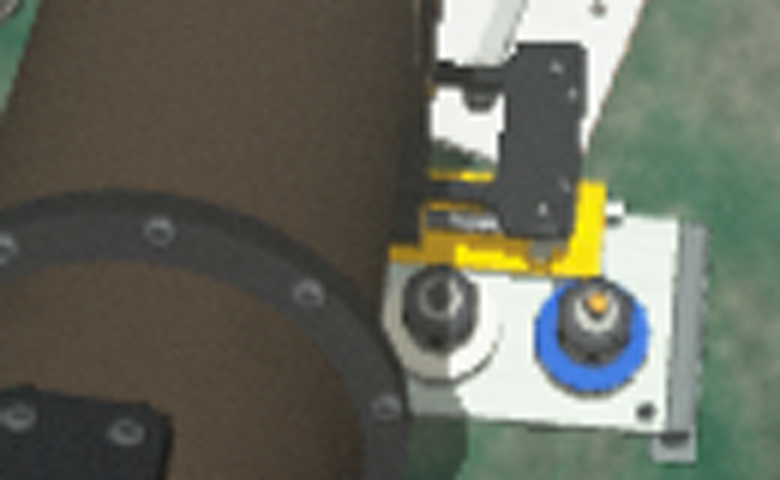

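```bash
python3 - <<'E'
from h import *
c=cam("top")
for p,z in(((157,183),0),((157,183),.15),((150,241),.05),((65,233),.05),((25,245),0.01),((52,240),0.01),((127,287),0.02),((38,225),0.02)): print(p,z,np.round(ray(c,*p,z),3))
E
python3 -m handwheel '[{"jaw":0,"dx":0,"dy":0,"dz":50,"wx":0,"wy":0,"wz":0},{"jaw":0,"dx":0,"dy":0,"dz":100,"wx":0,"wy":0,"wz":0},{"jaw":0,"dx":-30,"dy":20,"dz":120,"wx":0,"wy":0,"wz":0},{"jaw":0,"dx":-65,"dy":50,"dz":120,"wx":0,"wy":0,"wz":0},{"jaw":0,"dx":-100,"dy":80,"dz":120,"wx":0,"wy":0,"wz":0},{"jaw":0,"dx":-135,"dy":110,"dz":120,"wx":0,"wy":0,"wz":0},{"jaw":0,"dx":-170,"dy":140,"dz":120,"wx":0,"wy":0,"wz":0},{"jaw":0,"dx":-205,"dy":170,"dz":120,"wx":0,"wy":0,"wz":0}]'
```

```text
(157, 183) 0 [0.622 0.162 0.   ]
(157, 183) 0.15 [0.586 0.119 0.15 ]
(150, 241) 0.05 [0.464 0.147 0.05 ]
(65, 233) 0.05 [0.47  0.357 0.05 ]
(25, 245) 0.01 [0.438 0.471 0.01 ]
(52, 240) 0.01 [0.455 0.405 0.01 ]
(127, 287) 0.02 [0.351 0.199 0.02 ]
(38, 225) 0.02 [0.49  0.442 0.02 ]
time: 5.35
tool_pos: [0.4105, 0.0573, 0.2158]
eef_rot: [-0.007, 0.707, -0.007, -0.707]
force: [0.4, 0.3, -0.3]
width: 0.171
```

```bash
python3 -m handwheel '[{"jaw":0,"dx":-12,"dy":48,"dz":0,"wx":0,"wy":0,"wz":0},{"jaw":0,"dx":-12,"dy":96,"dz":0,"wx":0,"wy":0,"wz":0},{"jaw":0,"dx":-12,"dy":144,"dz":0,"wx":0,"wy":0,"wz":0},{"jaw":0,"dx":-12,"dy":192,"dz":0,"wx":0,"wy":0,"wz":0},{"jaw":0,"dx":-12,"dy":240,"dz":0,"wx":0,"wy":0,"wz":0},{"jaw":0,"dx":-12,"dy":272,"dz":-20,"wx":0,"wy":0,"wz":0},{"jaw":0,"dx":-12,"dy":272,"dz":-65,"wx":0,"wy":0,"wz":0},{"jaw":0,"dx":-12,"dy":272,"dz":-110,"wx":0,"wy":0,"wz":0}]'
python3 -m handwheel '[{"jaw":0,"dx":0,"dy":0,"dz":-40,"wx":0,"wy":0,"wz":0},{"jaw":0,"dx":0,"dy":0,"dz":-70,"wx":0,"wy":0,"wz":0},{"jaw":0,"dx":0,"dy":0,"dz":-80,"wx":0,"wy":0,"wz":0},{"jaw":0,"dx":0,"dy":0,"dz":-84,"wx":0,"wy":0,"wz":0},{"jaw":0,"dx":0,"dy":0,"dz":-84,"wx":0,"wy":0,"wz":0}]'
python3 - <<'E'
from h import *
s=cam("scene"); cv2.imwrite("pics/d2.png",s["pixels"][:,:,::-1])
c=cam("top"); crop(c,0,150,200,330,4,"pics/d3.png")
E
```

```text
time: 6.15
tool_pos: [0.4002, 0.3303, 0.105]
eef_rot: [-0.007, 0.708, -0.006, -0.707]
force: [0.7, -0.9, -2.1]
width: 0.172
time: 6.65
tool_pos: [0.4006, 0.3289, 0.0224]
eef_rot: [-0.007, 0.707, -0.007, -0.707]
force: [1.2, -0.5, -1.0]
width: 0.176
```

View pics/d2.png

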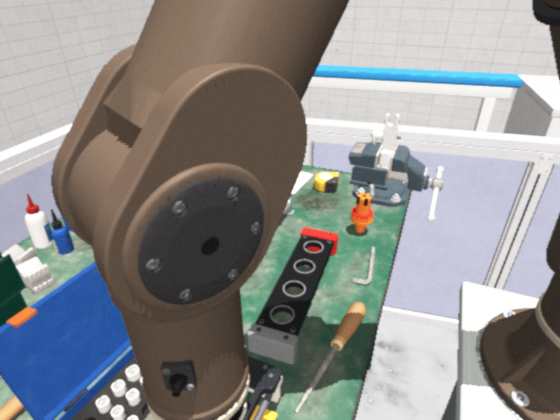

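View pics/d3.png

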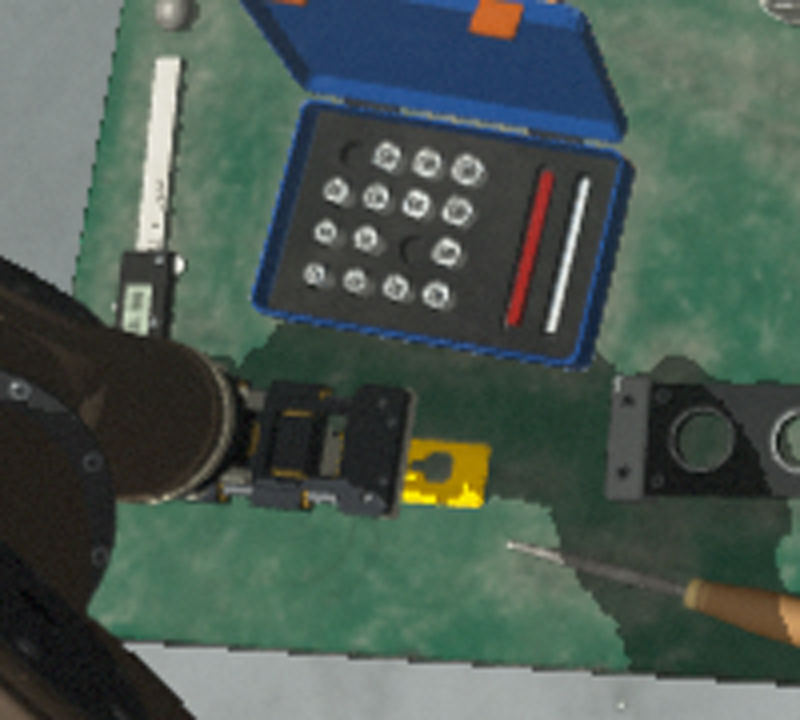

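```bash
python3 -m handwheel '[{"jaw":0,"dx":0,"dy":0,"dz":-3,"wx":0,"wy":0,"wz":0},{"jaw":0,"dx":0,"dy":0,"dz":-6,"wx":0,"wy":0,"wz":0},{"jaw":0,"dx":0,"dy":0,"dz":-7,"wx":0,"wy":0,"wz":0}]'; python3 -m handwheel '[{"jaw":0,"dx":0,"dy":0,"dz":-1,"wx":0,"wy":0,"wz":0},{"jaw":0,"dx":0,"dy":0,"dz":-1,"wx":0,"wy":0,"wz":0}]'
```

```text
time: 7.05
tool_pos: [0.4003, 0.3284, 0.0148]
eef_rot: [-0.007, 0.707, -0.007, -0.707]
force: [-0.4, -0.5, -2.2]
width: 0.175
time: 7.25
tool_pos: [0.4002, 0.3284, 0.0137]
eef_rot: [-0.007, 0.707, -0.007, -0.707]
force: [-0.2, -1.0, -1.1]
width: 0.172
```

```bash
python3 -m handwheel '[{"jaw":0,"dx":0,"dy":0,"dz":-1,"wx":0,"wy":0,"wz":0},{"jaw":0,"dx":0,"dy":0,"dz":-1,"wx":0,"wy":0,"wz":0}]'; python3 -m handwheel '[{"jaw":0,"dx":0,"dy":0,"dz":-0.5,"wx":0,"wy":0,"wz":0},{"jaw":0,"dx":0,"dy":0,"dz":-1,"wx":0,"wy":0,"wz":0}]'
```

```text
time: 7.45
tool_pos: [0.4002, 0.3284, 0.0136]
eef_rot: [-0.007, 0.707, -0.007, -0.707]
force: [-2.1, -3.7, 13.1]
width: 0.174
time: 7.65
tool_pos: [0.4003, 0.3284, 0.0136]
eef_rot: [-0.007, 0.707, -0.007, -0.707]
force: [-6.5, -7.3, 36.9]
width: 0.173
```

```bash
python3 -m handwheel '[{"jaw":0,"dx":0,"dy":0,"dz":2,"wx":0,"wy":0,"wz":0},{"jaw":40,"dx":0,"dy":0,"dz":2,"wx":0,"wy":0,"wz":0},{"jaw":40,"dx":0,"dy":0,"dz":2,"wx":0,"wy":0,"wz":0},{"jaw":40,"dx":0,"dy":0,"dz":2,"wx":0,"wy":0,"wz":0},{"jaw":40,"dx":0,"dy":0,"dz":2,"wx":0,"wy":0,"wz":0},{"jaw":50,"dx":0,"dy":0,"dz":30,"wx":0,"wy":0,"wz":0},{"jaw":50,"dx":0,"dy":0,"dz":75,"wx":0,"wy":0,"wz":0},{"jaw":50,"dx":0,"dy":0,"dz":125,"wx":0,"wy":0,"wz":0}]'
```

```text
time: 8.45
tool_pos: [0.3992, 0.3277, 0.1371]
eef_rot: [0.006, -0.706, 0.008, 0.708]
force: [1.3, 1.2, 0.3]
width: 0.496
```

```bash
python3 - <<'E'
from h import *
print(np.round(arm.read_state()["joint_pos"],2))
c=cam("top"); crop(c,0,150,200,330,4,"pics/e3.png")
E
```

```text
[-0.48  0.4  -0.4   1.92  0.2   0.87 -2.58]
```

View pics/e3.png

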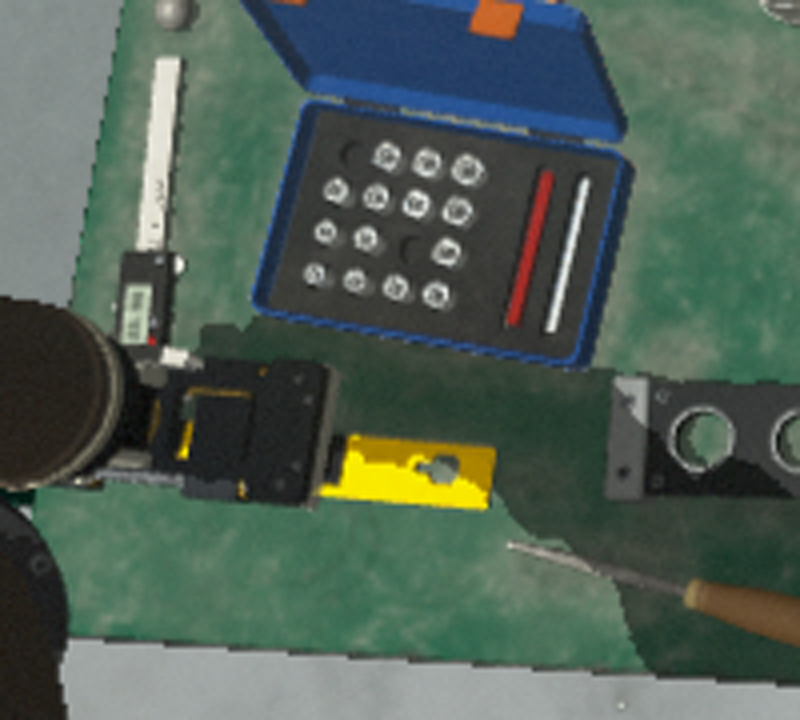

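```bash
python3 -m handwheel '[{"jaw":60,"dx":0,"dy":-10,"dz":45,"wx":0,"wy":0,"wz":0.14},{"jaw":60,"dx":0,"dy":-30,"dz":85,"wx":0,"wy":0,"wz":0.28},{"jaw":60,"dx":10,"dy":-75,"dz":90,"wx":0,"wy":0,"wz":0.42},{"jaw":60,"dx":20,"dy":-120,"dz":90,"wx":0,"wy":0,"wz":0.56},{"jaw":60,"dx":30,"dy":-165,"dz":90,"wx":0,"wy":0,"wz":0.70},{"jaw":60,"dx":40,"dy":-210,"dz":90,"wx":0,"wy":0,"wz":0.84},{"jaw":60,"dx":55,"dy":-255,"dz":90,"wx":0,"wy":0,"wz":0.98},{"jaw":60,"dx":75,"dy":-295,"dz":90,"wx":0,"wy":0,"wz":1.12}]'; python3 st.py
```

```text
time: 9.3
tool_pos: [0.467, 0.0509, 0.2268]
eef_rot: [-0.35, -0.615, -0.35, 0.615]
force: [0.5, 1.7, -0.1]
width: 0.599
9.3 [0.467  0.0509 0.2268] 0.5992509193984631 [ 0.5  1.7 -0.1]
[[ 0.     0.86  -0.511]
 [-0.    -0.511 -0.86 ]
 [-1.     0.     0.   ]]
jaw angle -0.5360576477940417 2.6055350057957516
```

```bash
python3 -m handwheel '[{"jaw":60,"dx":28,"dy":-36,"dz":0,"wx":0,"wy":0,"wz":0.14},{"jaw":60,"dx":56,"dy":-73,"dz":0,"wx":0,"wy":0,"wz":0.28},{"jaw":60,"dx":84,"dy":-110,"dz":0,"wx":0,"wy":0,"wz":0.42},{"jaw":60,"dx":110,"dy":-146,"dz":0,"wx":0,"wy":0,"wz":0.516},{"jaw":60,"dx":110,"dy":-146,"dz":0,"wx":0,"wy":0,"wz":0.516},{"jaw":60,"dx":110,"dy":-146,"dz":-45,"wx":0,"wy":0,"wz":0.516},{"jaw":60,"dx":110,"dy":-146,"dz":-70,"wx":0,"wy":0,"wz":0.516},{"jaw":60,"dx":110,"dy":-146,"dz":-70,"wx":0,"wy":0,"wz":0.516}]'; python3 st.py
python3 - <<'E'
from h import *
s=cam("scene"); crop(s,190,100,310,260,5,"pics/f2.png")
c=cam("top"); crop(c,185,120,335,245,5,"pics/f3.png")
E
```

```text
time: 10.1
tool_pos: [0.5745, -0.0932, 0.1531]
eef_rot: [-0.492, -0.505, -0.495, 0.508]
force: [-0.5, 0.0, -0.5]
width: 0.598
10.1 [ 0.5745 -0.0932  0.1531] 0.5978316684689022 [-0.5  0.  -0.5]
[[-0.007  1.    -0.026]
 [ 0.001 -0.026 -1.   ]
 [-1.    -0.007 -0.001]]
jaw angle -0.026039559991650117 3.1155530935981433
```

View pics/f2.png

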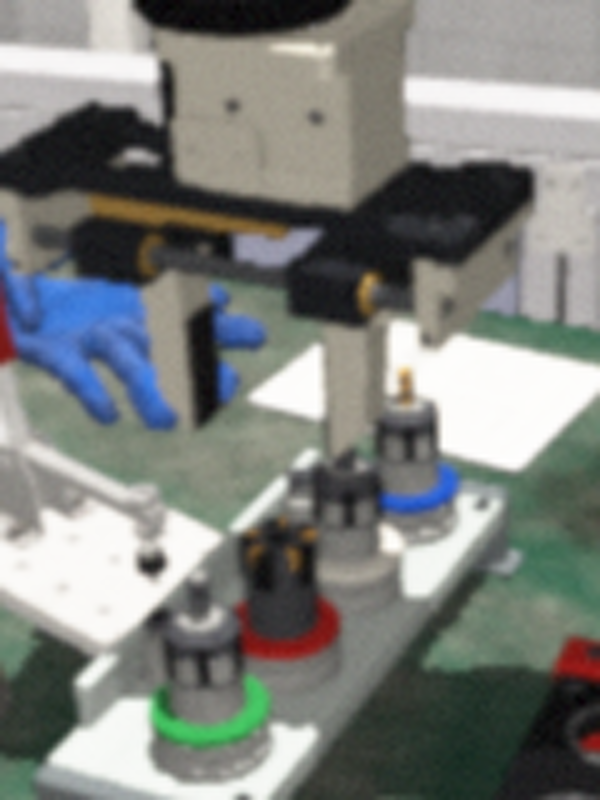

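View pics/f3.png

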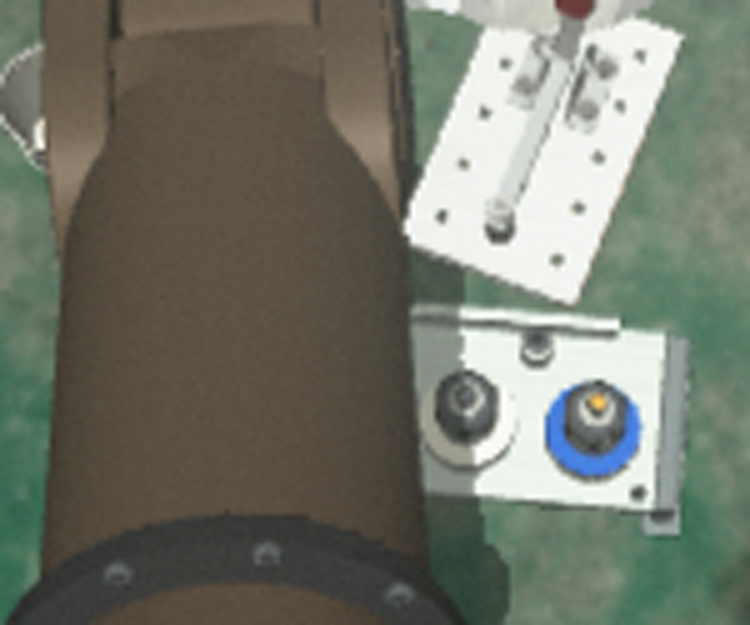

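```bash
python3 -m handwheel '[{"jaw":60,"dx":0,"dy":0,"dz":-25,"wx":0,"wy":0,"wz":0},{"jaw":60,"dx":0,"dy":0,"dz":-50,"wx":0,"wy":0,"wz":0},{"jaw":60,"dx":0,"dy":0,"dz":-70,"wx":0,"wy":0,"wz":0},{"jaw":60,"dx":0,"dy":0,"dz":-80,"wx":0,"wy":0,"wz":0},{"jaw":60,"dx":0,"dy":0,"dz":-80,"wx":0,"wy":0,"wz":0}]'; python3 - <<'E'
from h import *
s=cam("scene"); crop(s,190,120,310,260,5,"pics/g2.png")
E
```

```text
time: 10.7
tool_pos: [0.5775, -0.0933, 0.0771]
eef_rot: [0.494, 0.506, 0.494, -0.506]
force: [0.0, -0.6, 0.8]
width: 0.602
```

View pics/g2.png

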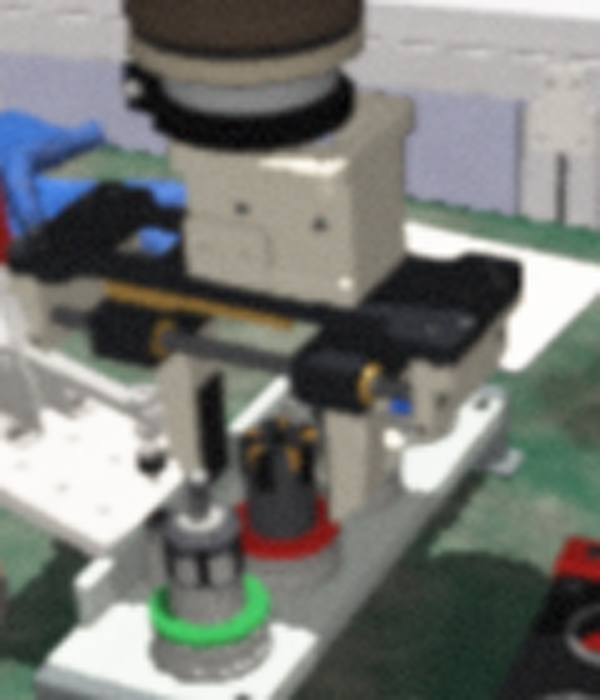

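```bash
python3 -m handwheel '[{"jaw":60,"dx":0,"dy":-2,"dz":-3,"wx":0,"wy":0,"wz":0},{"jaw":0,"dx":0,"dy":-2,"dz":-3,"wx":0,"wy":0,"wz":0},{"jaw":0,"dx":0,"dy":-2,"dz":-3,"wx":0,"wy":0,"wz":0},{"jaw":0,"dx":0,"dy":-2,"dz":-3,"wx":0,"wy":0,"wz":0},{"jaw":0,"dx":0,"dy":-2,"dz":-3,"wx":0,"wy":0,"wz":0}]'; python3 -m handwheel '[{"jaw":0,"dx":0,"dy":0,"dz":4,"wx":0,"wy":0,"wz":0},{"jaw":0,"dx":0,"dy":0,"dz":10,"wx":0,"wy":0,"wz":0},{"jaw":0,"dx":0,"dy":0,"dz":20,"wx":0,"wy":0,"wz":0}]'
```

```text
time: 11.25
tool_pos: [0.5773, -0.0954, 0.074]
eef_rot: [0.494, 0.506, 0.493, -0.506]
force: [-0.4, 0.2, 3.1]
width: 0.317
time: 11.55
tool_pos: [0.5766, -0.0954, 0.0937]
eef_rot: [-0.493, -0.506, -0.494, 0.507]
force: [0.7, 0.0, -3.4]
width: 0.318
```

```bash
python3 -m handwheel '[{"jaw":0,"dx":0,"dy":0,"dz":40,"wx":0,"wy":0,"wz":0},{"jaw":0,"dx":-30,"dy":-2,"dz":55,"wx":0,"wy":0,"wz":0},{"jaw":0,"dx":-75,"dy":-4,"dz":55,"wx":0,"wy":0,"wz":0},{"jaw":0,"dx":-115,"dy":-6,"dz":55,"wx":0,"wy":0,"wz":0},{"jaw":0,"dx":-144,"dy":-6.6,"dz":55,"wx":0,"wy":0,"wz":0},{"jaw":0,"dx":-144,"dy":-6.6,"dz":55,"wx":0,"wy":0,"wz":0},{"jaw":0,"dx":-144,"dy":-6.6,"dz":40,"wx":0,"wy":0,"wz":0},{"jaw":0,"dx":-144,"dy":-6.6,"dz":25,"wx":0,"wy":0,"wz":0}]'; python3 - <<'E'
from h import *
s=cam("scene"); crop(s,220,130,350,290,5,"pics/i2.png")
E
```

```text
time: 12.35
tool_pos: [0.4345, -0.1023, 0.1197]
eef_rot: [0.494, 0.507, 0.492, -0.506]
force: [0.5, 0.4, -3.9]
width: 0.319
```

View pics/i2.png

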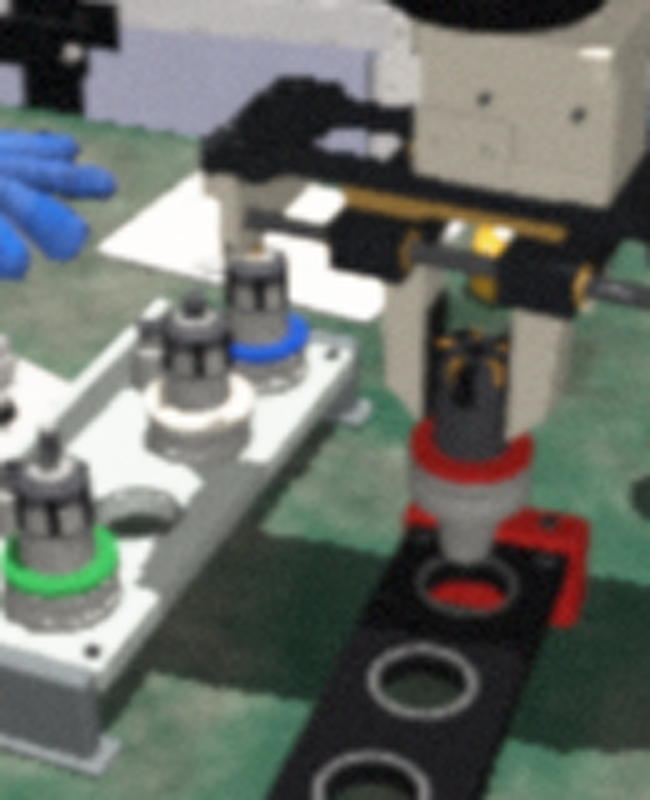

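```bash
python3 -m handwheel '[{"jaw":0,"dx":-1.5,"dy":0,"dz":-12,"wx":0,"wy":0,"wz":0},{"jaw":0,"dx":-1.5,"dy":0,"dz":-24,"wx":0,"wy":0,"wz":0},{"jaw":0,"dx":-1.5,"dy":0,"dz":-34,"wx":0,"wy":0,"wz":0},{"jaw":0,"dx":-1.5,"dy":0,"dz":-42,"wx":0,"wy":0,"wz":0},{"jaw":0,"dx":-1.5,"dy":0,"dz":-44,"wx":0,"wy":0,"wz":0}]'
```

```text
time: 12.9
tool_pos: [0.4315, -0.1019, 0.074]
eef_rot: [-0.493, -0.506, -0.494, 0.507]
force: [-4.1, 0.4, 6.4]
width: 0.317
```

```bash
python3 -m handwheel '[{"jaw":60,"dx":0,"dy":0,"dz":0,"wx":0,"wy":0,"wz":0},{"jaw":60,"dx":0,"dy":0,"dz":0,"wx":0,"wy":0,"wz":0},{"jaw":60,"dx":0,"dy":0,"dz":0,"wx":0,"wy":0,"wz":0},{"jaw":60,"dx":0,"dy":0,"dz":0,"wx":0,"wy":0,"wz":0},{"jaw":60,"dx":0,"dy":0,"dz":20,"wx":0,"wy":0,"wz":0},{"jaw":60,"dx":0,"dy":0,"dz":50,"wx":0,"wy":0,"wz":0},{"jaw":60,"dx":0,"dy":0,"dz":85,"wx":0,"wy":0,"wz":0},{"jaw":60,"dx":30,"dy":-15,"dz":85,"wx":0,"wy":0,"wz":0}]'; python3 - <<'E'
from h import *
s=cam("scene"); crop(s,220,130,350,290,5,"pics/j2.png")
E
```

```text
time: 13.7
tool_pos: [0.4619, -0.116, 0.1643]
eef_rot: [0.496, 0.507, 0.492, -0.505]
force: [1.2, 0.6, 0.8]
width: 0.601
```

View pics/j2.png

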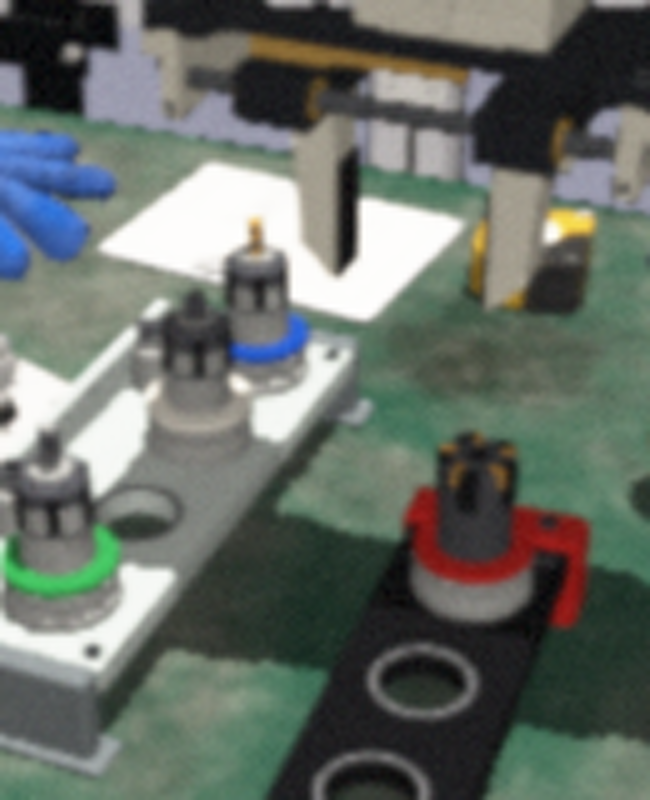

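```bash
python3 -m handwheel '[{"jaw":60,"dx":40,"dy":-14,"dz":0,"wx":0,"wy":0,"wz":0},{"jaw":60,"dx":80,"dy":-28,"dz":0,"wx":0,"wy":0,"wz":0},{"jaw":60,"dx":114,"dy":-41,"dz":0,"wx":0,"wy":0,"wz":0},{"jaw":60,"dx":114,"dy":-41,"dz":0,"wx":0,"wy":0,"wz":0},{"jaw":60,"dx":114,"dy":-41,"dz":-30,"wx":0,"wy":0,"wz":0},{"jaw":60,"dx":114,"dy":-41,"dz":-60,"wx":0,"wy":0,"wz":0},{"jaw":60,"dx":114,"dy":-41,"dz":-83,"wx":0,"wy":0,"wz":0},{"jaw":60,"dx":114,"dy":-41,"dz":-83,"wx":0,"wy":0,"wz":0}]'; python3 - <<'E'
from h import *
s=cam("scene"); crop(s,190,120,310,260,5,"pics/k2.png")
E
```

```text
time: 14.55
tool_pos: [0.5729, -0.1576, 0.0737]
eef_rot: [-0.492, -0.505, -0.495, 0.508]
force: [0.4, -0.5, -0.2]
width: 0.603
```

View pics/k2.png

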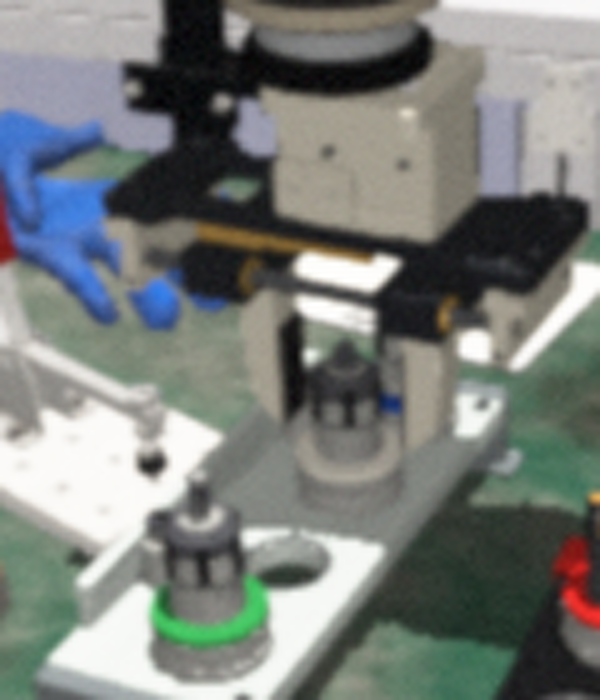

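```bash
python3 -m handwheel '[{"jaw":60,"dx":3,"dy":0.5,"dz":0.5,"wx":0,"wy":0,"wz":0},{"jaw":0,"dx":3,"dy":0.5,"dz":0.5,"wx":0,"wy":0,"wz":0},{"jaw":0,"dx":3,"dy":0.5,"dz":0.5,"wx":0,"wy":0,"wz":0},{"jaw":0,"dx":3,"dy":0.5,"dz":0.5,"wx":0,"wy":0,"wz":0},{"jaw":0,"dx":3,"dy":0.5,"dz":0.5,"wx":0,"wy":0,"wz":0}]'; python3 -m handwheel '[{"jaw":0,"dx":0,"dy":0,"dz":5,"wx":0,"wy":0,"wz":0},{"jaw":0,"dx":0,"dy":0,"dz":20,"wx":0,"wy":0,"wz":0},{"jaw":0,"dx":0,"dy":0,"dz":60,"wx":0,"wy":0,"wz":0},{"jaw":0,"dx":0,"dy":0,"dz":75,"wx":0,"wy":0,"wz":0},{"jaw":0,"dx":0,"dy":0,"dz":75,"wx":0,"wy":0,"wz":0}]'
```

```text
time: 15.1
tool_pos: [0.5783, -0.1577, 0.0776]
eef_rot: [-0.493, -0.506, -0.494, 0.507]
force: [-2.6, 1.2, 5.6]
width: 0.319
time: 15.6
tool_pos: [0.5808, -0.1577, 0.1554]
eef_rot: [0.495, 0.508, 0.492, -0.505]
force: [1.1, -0.1, -3.4]
width: 0.319
```

```bash
python3 -m handwheel '[{"jaw":0,"dx":-30,"dy":28,"dz":0,"wx":0,"wy":0,"wz":0},{"jaw":0,"dx":-60,"dy":55,"dz":0,"wx":0,"wy":0,"wz":0},{"jaw":0,"dx":-90,"dy":82,"dz":0,"wx":0,"wy":0,"wz":0},{"jaw":0,"dx":-120,"dy":105,"dz":0,"wx":0,"wy":0,"wz":0},{"jaw":0,"dx":-150,"dy":118,"dz":0,"wx":0,"wy":0,"wz":0},{"jaw":0,"dx":-150,"dy":118,"dz":0,"wx":0,"wy":0,"wz":0},{"jaw":0,"dx":-150,"dy":118,"dz":-20,"wx":0,"wy":0,"wz":0},{"jaw":0,"dx":-150,"dy":118,"dz":-30,"wx":0,"wy":0,"wz":0}]'; python3 -m handwheel '[{"jaw":0,"dx":0,"dy":0,"dz":0,"wx":0,"wy":0,"wz":0}]'; python3 - <<'E'
from h import *
s=cam("scene"); crop(s,220,130,350,290,5,"pics/l2.png")
E
```

```text
time: 16.4
tool_pos: [0.4281, -0.0399, 0.1208]
eef_rot: [-0.493, -0.506, -0.494, 0.507]
force: [-1.1, 0.0, -2.4]
width: 0.318
time: 16.5
tool_pos: [0.4275, -0.0398, 0.1206]
eef_rot: [-0.492, -0.506, -0.495, 0.507]
force: [0.6, -0.1, -3.5]
width: 0.321
```

View pics/l2.png

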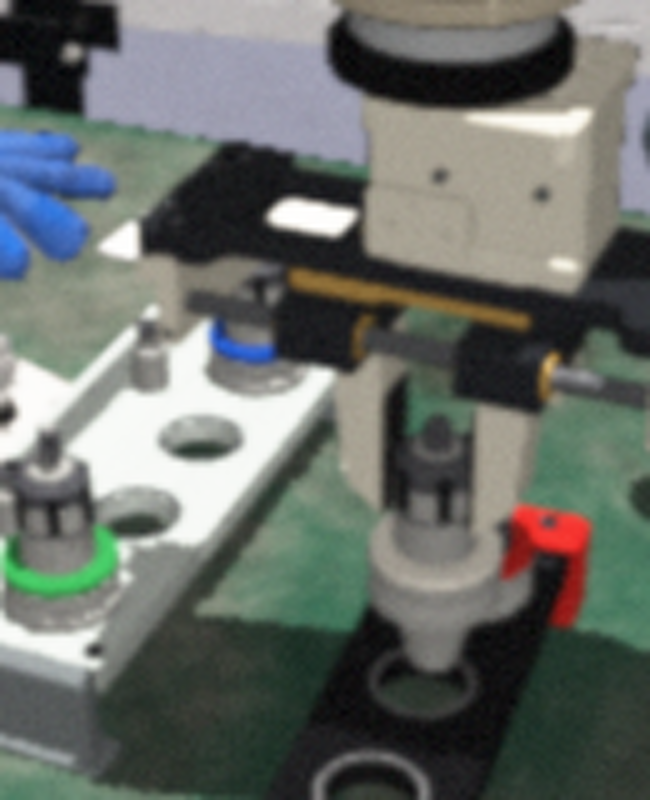

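```bash
python3 -m handwheel '[{"jaw":0,"dx":2,"dy":0,"dz":-12,"wx":0,"wy":0,"wz":0},{"jaw":0,"dx":2,"dy":0,"dz":-24,"wx":0,"wy":0,"wz":0},{"jaw":0,"dx":2,"dy":0,"dz":-34,"wx":0,"wy":0,"wz":0},{"jaw":0,"dx":2,"dy":0,"dz":-41,"wx":0,"wy":0,"wz":0},{"jaw":0,"dx":2,"dy":0,"dz":-42,"wx":0,"wy":0,"wz":0}]'
```

```text
time: 17.05
tool_pos: [0.4301, -0.0395, 0.0792]
eef_rot: [-0.493, -0.506, -0.494, 0.507]
force: [-0.2, -0.5, -3.1]
width: 0.322
```

```bash
python3 -m handwheel '[{"jaw":0,"dx":0,"dy":0,"dz":-1,"wx":0,"wy":0,"wz":0},{"jaw":0,"dx":0,"dy":0,"dz":-1,"wx":0,"wy":0,"wz":0}]'
```

```text
time: 17.25
tool_pos: [0.431, -0.0395, 0.0794]
eef_rot: [0.494, 0.506, 0.493, -0.506]
force: [-0.1, 0.2, -3.2]
width: 0.319
```

```bash
python3 -m handwheel '[{"jaw":0,"dx":0,"dy":0,"dz":-1.5,"wx":0,"wy":0,"wz":0},{"jaw":0,"dx":0,"dy":0,"dz":-1.5,"wx":0,"wy":0,"wz":0}]'; python3 -m handwheel '[{"jaw":0,"dx":0,"dy":0,"dz":-1.5,"wx":0,"wy":0,"wz":0},{"jaw":0,"dx":0,"dy":0,"dz":-1.5,"wx":0,"wy":0,"wz":0}]'
```

```text
time: 17.45
tool_pos: [0.4309, -0.0396, 0.0779]
eef_rot: [0.494, 0.507, 0.493, -0.506]
force: [-1.3, -0.0, -3.6]
width: 0.321
time: 17.65
tool_pos: [0.4307, -0.0396, 0.0772]
eef_rot: [-0.494, -0.506, -0.493, 0.507]
force: [-5.8, 0.2, 14.9]
width: 0.321
```

```bash
python3 -m handwheel '[{"jaw":60,"dx":0,"dy":0,"dz":0.5,"wx":0,"wy":0,"wz":0},{"jaw":60,"dx":0,"dy":0,"dz":0.5,"wx":0,"wy":0,"wz":0},{"jaw":60,"dx":0,"dy":0,"dz":0.5,"wx":0,"wy":0,"wz":0},{"jaw":60,"dx":0,"dy":0,"dz":0.5,"wx":0,"wy":0,"wz":0},{"jaw":60,"dx":0,"dy":0,"dz":20,"wx":0,"wy":0,"wz":0},{"jaw":60,"dx":0,"dy":0,"dz":50,"wx":0,"wy":0,"wz":0},{"jaw":60,"dx":0,"dy":0,"dz":85,"wx":0,"wy":0,"wz":0},{"jaw":60,"dx":25,"dy":-30,"dz":85,"wx":0,"wy":0,"wz":0}]'; python3 -m handwheel '[{"jaw":60,"dx":30,"dy":-37,"dz":0,"wx":0,"wy":0,"wz":0},{"jaw":60,"dx":60,"dy":-75,"dz":0,"wx":0,"wy":0,"wz":0},{"jaw":60,"dx":90,"dy":-112,"dz":0,"wx":0,"wy":0,"wz":0},{"jaw":60,"dx":119,"dy":-150,"dz":0,"wx":0,"wy":0,"wz":0},{"jaw":60,"dx":119,"dy":-150,"dz":0,"wx":0,"wy":0,"wz":0},{"jaw":60,"dx":119,"dy":-150,"dz":-25,"wx":0,"wy":0,"wz":0},{"jaw":60,"dx":119,"dy":-150,"dz":-25,"wx":0,"wy":0,"wz":0}]';python3 - <<'E'
from h import *
s=cam("scene"); crop(s,190,120,340,280,5,"pics/n2.png")
E
```

```text
time: 18.45
tool_pos: [0.4566, -0.0663, 0.1655]
eef_rot: [0.496, 0.506, 0.494, -0.504]
force: [1.6, -0.3, 0.5]
width: 0.6
time: 19.15
tool_pos: [0.5728, -0.2192, 0.1332]
eef_rot: [-0.492, -0.506, -0.495, 0.507]
force: [-1.1, 0.0, -0.1]
width: 0.601
```

View pics/n2.png

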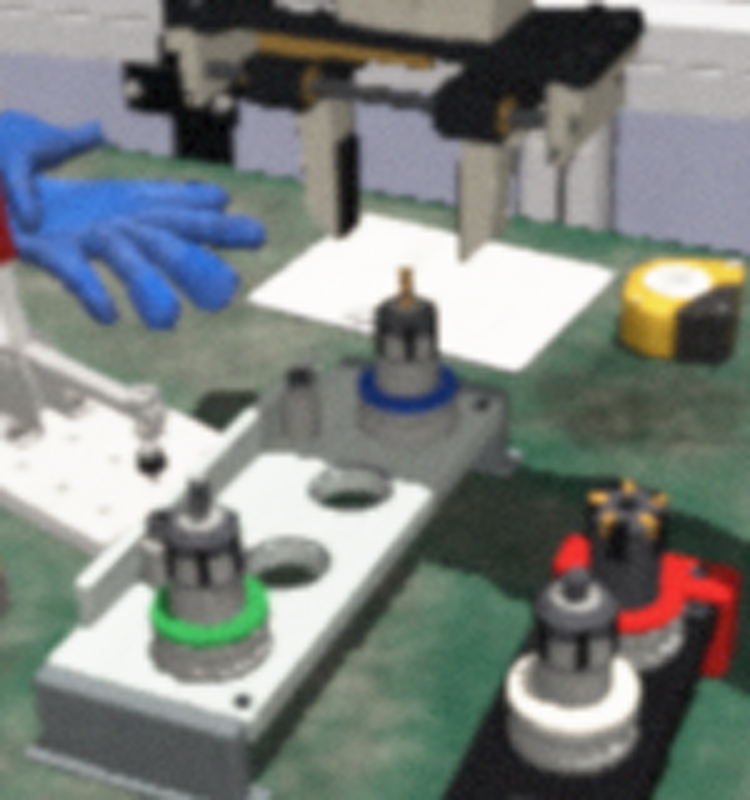

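```bash
python3 -m handwheel '[{"jaw":60,"dx":3,"dy":0,"dz":-30,"wx":0,"wy":0,"wz":0},{"jaw":60,"dx":3,"dy":0,"dz":-50,"wx":0,"wy":0,"wz":0},{"jaw":60,"dx":3,"dy":0,"dz":-57,"wx":0,"wy":0,"wz":0},{"jaw":60,"dx":3,"dy":0,"dz":-57,"wx":0,"wy":0,"wz":0}]'; python3 -m handwheel '[{"jaw":0,"dx":0,"dy":0,"dz":0,"wx":0,"wy":0,"wz":0},{"jaw":0,"dx":0,"dy":0,"dz":0,"wx":0,"wy":0,"wz":0},{"jaw":0,"dx":0,"dy":0,"dz":0,"wx":0,"wy":0,"wz":0},{"jaw":0,"dx":0,"dy":0,"dz":0,"wx":0,"wy":0,"wz":0}]'; python3 -m handwheel '[{"jaw":0,"dx":0,"dy":0,"dz":5,"wx":0,"wy":0,"wz":0},{"jaw":0,"dx":0,"dy":0,"dz":20,"wx":0,"wy":0,"wz":0},{"jaw":0,"dx":0,"dy":0,"dz":60,"wx":0,"wy":0,"wz":0},{"jaw":0,"dx":0,"dy":0,"dz":95,"wx":0,"wy":0,"wz":0},{"jaw":0,"dx":0,"dy":0,"dz":135,"wx":0,"wy":0,"wz":0},{"jaw":0,"dx":0,"dy":0,"dz":135,"wx":0,"wy":0,"wz":0}]'
```

```text
time: 19.6
tool_pos: [0.5774, -0.2192, 0.0793]
eef_rot: [-0.493, -0.506, -0.494, 0.506]
force: [0.3, 0.5, 1.0]
width: 0.598
time: 20.0
tool_pos: [0.5772, -0.2197, 0.0798]
eef_rot: [-0.493, -0.506, -0.494, 0.507]
force: [-4.2, 0.0, 6.6]
width: 0.318
time: 20.6
tool_pos: [0.5812, -0.2197, 0.2214]
eef_rot: [0.497, 0.508, 0.49, -0.504]
force: [0.9, -0.1, -3.4]
width: 0.317
```

```bash
python3 -m handwheel '[{"jaw":0,"dx":-25,"dy":40,"dz":0,"wx":0,"wy":0,"wz":0},{"jaw":0,"dx":-50,"dy":80,"dz":0,"wx":0,"wy":0,"wz":0},{"jaw":0,"dx":-75,"dy":120,"dz":0,"wx":0,"wy":0,"wz":0},{"jaw":0,"dx":-100,"dy":160,"dz":0,"wx":0,"wy":0,"wz":0},{"jaw":0,"dx":-125,"dy":200,"dz":0,"wx":0,"wy":0,"wz":0},{"jaw":0,"dx":-150,"dy":240,"dz":0,"wx":0,"wy":0,"wz":0},{"jaw":0,"dx":-152,"dy":242,"dz":-40,"wx":0,"wy":0,"wz":0},{"jaw":0,"dx":-152,"dy":242,"dz":-80,"wx":0,"wy":0,"wz":0}]'; python3 -m handwheel '[{"jaw":0,"dx":0,"dy":0,"dz":-14,"wx":0,"wy":0,"wz":0},{"jaw":0,"dx":0,"dy":0,"dz":-14,"wx":0,"wy":0,"wz":0}]'; python3 - <<'E'
from h import *
s=cam("scene"); crop(s,220,150,350,310,5,"pics/o2.png")
E
```

```text
time: 21.4
tool_pos: [0.4262, 0.024, 0.1349]
eef_rot: [0.496, 0.507, 0.493, -0.504]
force: [1.6, -2.0, -6.2]
width: 0.315
time: 21.6
tool_pos: [0.424, 0.0225, 0.1187]
eef_rot: [-0.493, -0.505, -0.495, 0.507]
force: [-0.5, -0.3, -4.3]
width: 0.32
```

View pics/o2.png

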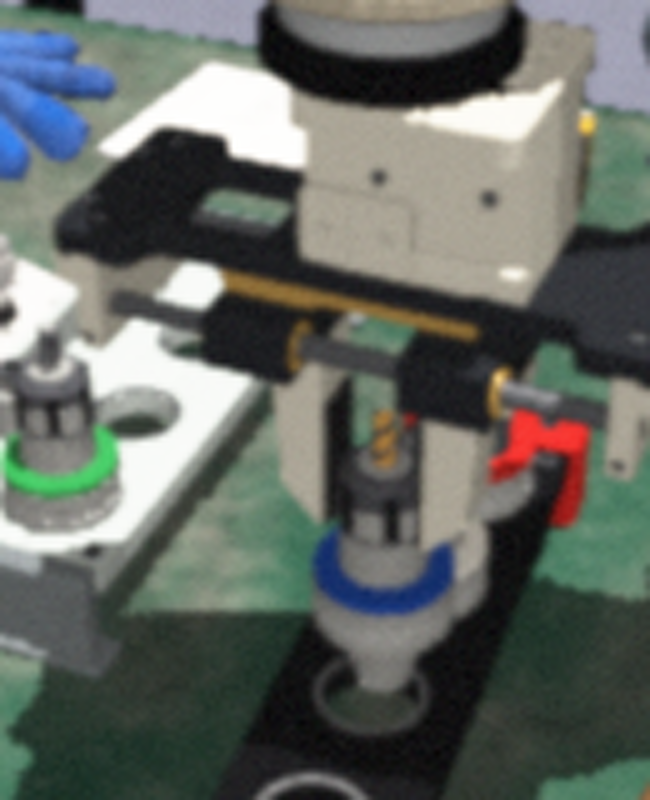

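```bash
python3 -m handwheel '[{"jaw":0,"dx":2.5,"dy":0,"dz":-12,"wx":0,"wy":0,"wz":0},{"jaw":0,"dx":2.5,"dy":0,"dz":-24,"wx":0,"wy":0,"wz":0},{"jaw":0,"dx":2.5,"dy":0,"dz":-32,"wx":0,"wy":0,"wz":0},{"jaw":0,"dx":2.5,"dy":0,"dz":-36,"wx":0,"wy":0,"wz":0},{"jaw":0,"dx":2.5,"dy":0,"dz":-37,"wx":0,"wy":0,"wz":0}]'; python3 -m handwheel '[{"jaw":0,"dx":0,"dy":0,"dz":-1,"wx":0,"wy":0,"wz":0},{"jaw":0,"dx":0,"dy":0,"dz":-1,"wx":0,"wy":0,"wz":0}]'
```

```text
time: 22.15
tool_pos: [0.428, 0.0225, 0.0827]
eef_rot: [-0.493, -0.506, -0.494, 0.507]
force: [-0.3, 0.8, -2.9]
width: 0.315
time: 22.35
tool_pos: [0.4284, 0.0225, 0.0824]
eef_rot: [0.494, 0.506, 0.493, -0.506]
force: [0.4, -0.4, -4.4]
width: 0.318
```

```bash
python3 -m handwheel '[{"jaw":0,"dx":0,"dy":0,"dz":-1.5,"wx":0,"wy":0,"wz":0},{"jaw":0,"dx":0,"dy":0,"dz":-1.5,"wx":0,"wy":0,"wz":0}]'; python3 -m handwheel '[{"jaw":0,"dx":0,"dy":0,"dz":-1.5,"wx":0,"wy":0,"wz":0},{"jaw":0,"dx":0,"dy":0,"dz":-1.5,"wx":0,"wy":0,"wz":0}]'
```

```text
time: 22.55
tool_pos: [0.4283, 0.0224, 0.0808]
eef_rot: [0.494, 0.506, 0.493, -0.506]
force: [0.0, -0.3, -4.0]
width: 0.317
time: 22.75
tool_pos: [0.4284, 0.0222, 0.0797]
eef_rot: [-0.494, -0.506, -0.493, 0.506]
force: [-1.8, -0.7, 5.0]
width: 0.315
```

```bash
python3 -m handwheel '[{"jaw":60,"dx":0,"dy":0,"dz":0,"wx":0,"wy":0,"wz":0},{"jaw":60,"dx":0,"dy":0,"dz":0,"wx":0,"wy":0,"wz":0},{"jaw":60,"dx":0,"dy":0,"dz":0,"wx":0,"wy":0,"wz":0},{"jaw":60,"dx":0,"dy":0,"dz":0,"wx":0,"wy":0,"wz":0},{"jaw":60,"dx":0,"dy":0,"dz":20,"wx":0,"wy":0,"wz":0},{"jaw":60,"dx":0,"dy":0,"dz":50,"wx":0,"wy":0,"wz":0},{"jaw":60,"dx":0,"dy":0,"dz":85,"wx":0,"wy":0,"wz":0},{"jaw":60,"dx":30,"dy":-11,"dz":85,"wx":0,"wy":0,"wz":0}]'; python3 -m handwheel '[{"jaw":60,"dx":40,"dy":-15,"dz":0,"wx":0,"wy":0,"wz":0},{"jaw":60,"dx":80,"dy":-30,"dz":0,"wx":0,"wy":0,"wz":0},{"jaw":60,"dx":120,"dy":-45,"dz":0,"wx":0,"wy":0,"wz":0},{"jaw":60,"dx":120,"dy":-45,"dz":0,"wx":0,"wy":0,"wz":0},{"jaw":60,"dx":120,"dy":-45,"dz":-30,"wx":0,"wy":0,"wz":0},{"jaw":60,"dx":120,"dy":-45,"dz":-30,"wx":0,"wy":0,"wz":0}]';python3 - <<'E'
from h import *
s=cam("scene"); crop(s,190,120,340,280,5,"pics/p2.png")
E
```

```text
time: 23.55
tool_pos: [0.4583, 0.0131, 0.1684]
eef_rot: [0.496, 0.507, 0.493, -0.505]
force: [1.3, 0.3, 0.5]
width: 0.6
time: 24.15
tool_pos: [0.5759, -0.0337, 0.1311]
eef_rot: [-0.492, -0.505, -0.495, 0.508]
force: [-0.7, -0.5, 0.1]
width: 0.599
```

View pics/p2.png

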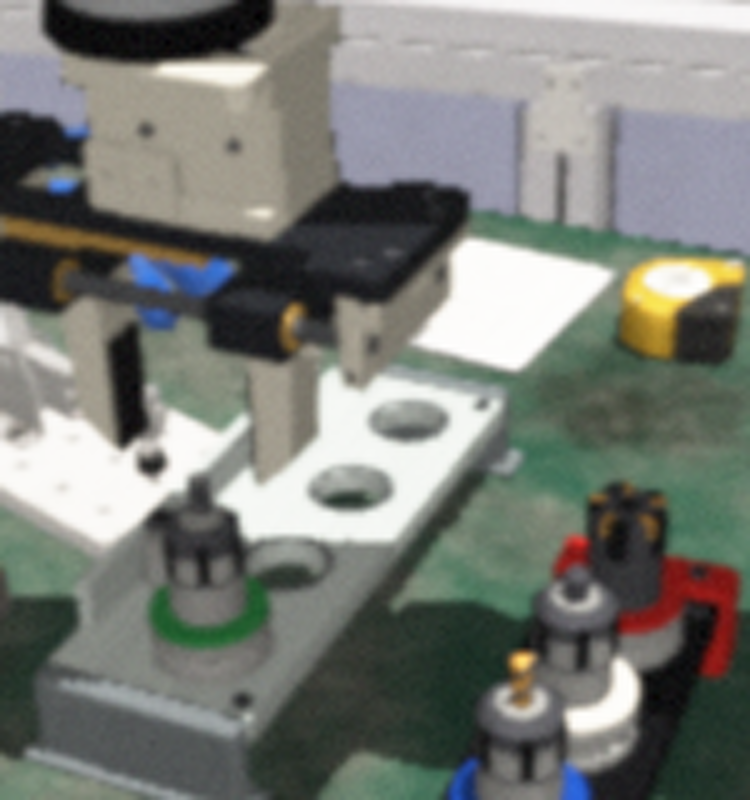

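```bash
python3 -m handwheel '[{"jaw":60,"dx":1,"dy":0,"dz":-30,"wx":0,"wy":0,"wz":0},{"jaw":60,"dx":1,"dy":0,"dz":-50,"wx":0,"wy":0,"wz":0},{"jaw":60,"dx":1,"dy":0,"dz":-57,"wx":0,"wy":0,"wz":0},{"jaw":60,"dx":1,"dy":0,"dz":-57,"wx":0,"wy":0,"wz":0}]'; python3 -m handwheel '[{"jaw":0,"dx":0,"dy":0,"dz":0,"wx":0,"wy":0,"wz":0},{"jaw":0,"dx":0,"dy":0,"dz":0,"wx":0,"wy":0,"wz":0},{"jaw":0,"dx":0,"dy":0,"dz":0,"wx":0,"wy":0,"wz":0},{"jaw":0,"dx":0,"dy":0,"dz":0,"wx":0,"wy":0,"wz":0}]'; python3 -m handwheel '[{"jaw":0,"dx":0,"dy":0,"dz":5,"wx":0,"wy":0,"wz":0},{"jaw":0,"dx":0,"dy":0,"dz":20,"wx":0,"wy":0,"wz":0},{"jaw":0,"dx":0,"dy":0,"dz":50,"wx":0,"wy":0,"wz":0},{"jaw":0,"dx":0,"dy":0,"dz":75,"wx":0,"wy":0,"wz":0},{"jaw":0,"dx":0,"dy":0,"dz":75,"wx":0,"wy":0,"wz":0}]'
```

```text
time: 24.6
tool_pos: [0.5789, -0.0334, 0.0775]
eef_rot: [-0.493, -0.506, -0.494, 0.507]
force: [-0.2, 0.6, -0.6]
width: 0.599
time: 25.0
tool_pos: [0.5794, -0.0336, 0.0779]
eef_rot: [0.494, 0.507, 0.493, -0.506]
force: [-0.4, 0.7, 3.7]
width: 0.322
time: 25.5
tool_pos: [0.5817, -0.0331, 0.1567]
eef_rot: [0.495, 0.508, 0.492, -0.505]
force: [1.0, -0.3, -2.2]
width: 0.319
```

```bash
python3 -m handwheel '[{"jaw":0,"dx":-30,"dy":28,"dz":0,"wx":0,"wy":0,"wz":0},{"jaw":0,"dx":-60,"dy":56,"dz":0,"wx":0,"wy":0,"wz":0},{"jaw":0,"dx":-90,"dy":84,"dz":0,"wx":0,"wy":0,"wz":0},{"jaw":0,"dx":-120,"dy":105,"dz":0,"wx":0,"wy":0,"wz":0},{"jaw":0,"dx":-154,"dy":117.5,"dz":0,"wx":0,"wy":0,"wz":0},{"jaw":0,"dx":-154,"dy":117.5,"dz":0,"wx":0,"wy":0,"wz":0},{"jaw":0,"dx":-154,"dy":117.5,"dz":-30,"wx":0,"wy":0,"wz":0},{"jaw":0,"dx":-154,"dy":117.5,"dz":-36,"wx":0,"wy":0,"wz":0}]'; python3 -m handwheel '[{"jaw":0,"dx":0,"dy":0,"dz":0,"wx":0,"wy":0,"wz":0},{"jaw":0,"dx":0,"dy":0,"dz":0,"wx":0,"wy":0,"wz":0}]'; python3 - <<'E'
from h import *
s=cam("scene"); crop(s,200,150,350,310,5,"pics/q2.png")
E
```

```text
time: 26.3
tool_pos: [0.4238, 0.0831, 0.1145]
eef_rot: [-0.493, -0.505, -0.494, 0.507]
force: [-0.8, -0.7, -3.0]
width: 0.32
time: 26.5
tool_pos: [0.4256, 0.084, 0.1166]
eef_rot: [-0.493, -0.506, -0.494, 0.506]
force: [0.4, -0.2, -2.5]
width: 0.315
```

View pics/q2.png

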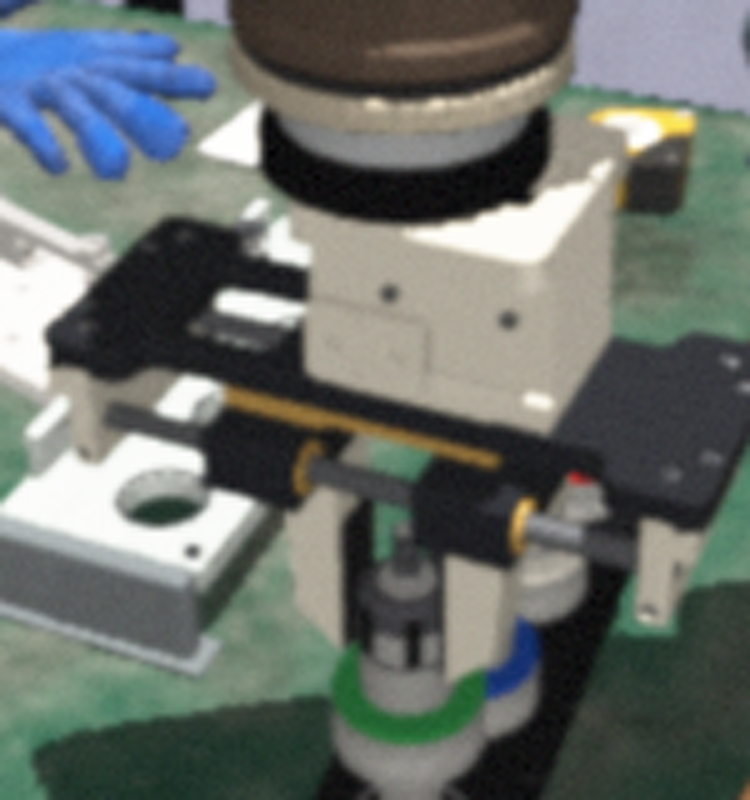

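```bash
python3 -m handwheel '[{"jaw":0,"dx":-0.5,"dy":0,"dz":-12,"wx":0,"wy":0,"wz":0},{"jaw":0,"dx":-0.5,"dy":0,"dz":-24,"wx":0,"wy":0,"wz":0},{"jaw":0,"dx":-0.5,"dy":0,"dz":-32,"wx":0,"wy":0,"wz":0},{"jaw":0,"dx":-0.5,"dy":0,"dz":-36,"wx":0,"wy":0,"wz":0},{"jaw":0,"dx":-0.5,"dy":0,"dz":-38,"wx":0,"wy":0,"wz":0}]'; python3 -m handwheel '[{"jaw":0,"dx":0,"dy":0,"dz":-1,"wx":0,"wy":0,"wz":0},{"jaw":0,"dx":0,"dy":0,"dz":-1,"wx":0,"wy":0,"wz":0}]'
```

```text
time: 27.05
tool_pos: [0.4243, 0.0839, 0.0777]
eef_rot: [-0.493, -0.506, -0.494, 0.507]
force: [-9.3, -1.9, 22.4]
width: 0.317
time: 27.25
tool_pos: [0.4243, 0.084, 0.0778]
eef_rot: [-0.494, -0.506, -0.494, 0.507]
force: [-5.5, -0.8, 9.8]
width: 0.316
```

Seated on contact; release and retreat, then inspect.

```bash
python3 -m handwheel '[{"jaw":60,"dx":0,"dy":0,"dz":0,"wx":0,"wy":0,"wz":0},{"jaw":60,"dx":0,"dy":0,"dz":0,"wx":0,"wy":0,"wz":0},{"jaw":60,"dx":0,"dy":0,"dz":0,"wx":0,"wy":0,"wz":0},{"jaw":60,"dx":0,"dy":0,"dz":0,"wx":0,"wy":0,"wz":0},{"jaw":60,"dx":0,"dy":0,"dz":25,"wx":0,"wy":0,"wz":0},{"jaw":60,"dx":0,"dy":0,"dz":70,"wx":0,"wy":0,"wz":0},{"jaw":60,"dx":0,"dy":0,"dz":115,"wx":0,"wy":0,"wz":0},{"jaw":60,"dx":0,"dy":0,"dz":150,"wx":0,"wy":0,"wz":0}]'; python3 -m handwheel '[{"jaw":60,"dx":40,"dy":-30,"dz":0,"wx":0,"wy":0,"wz":0},{"jaw":60,"dx":80,"dy":-60,"dz":0,"wx":0,"wy":0,"wz":0},{"jaw":60,"dx":120,"dy":-90,"dz":0,"wx":0,"wy":0,"wz":0},{"jaw":60,"dx":140,"dy":-130,"dz":0,"wx":0,"wy":0,"wz":0},{"jaw":60,"dx":140,"dy":-175,"dz":0,"wx":0,"wy":0,"wz":0},{"jaw":60,"dx":140,"dy":-220,"dz":0,"wx":0,"wy":0,"wz":0},{"jaw":60,"dx":140,"dy":-265,"dz":0,"wx":0,"wy":0,"wz":0},{"jaw":60,"dx":140,"dy":-300,"dz":0,"wx":0,"wy":0,"wz":0}]'; python3 - <<'E'
from h import *
s=cam("scene"); cv2.imwrite("pics/r1.png",s["pixels"][:,:,::-1]); crop(s,220,190,350,350,5,"pics/r2.png")
c=cam("top"); cv2.imwrite("pics/r3.png",c["pixels"][:,:,::-1])
E
```

```text
time: 28.05
tool_pos: [0.4251, 0.0844, 0.2297]
eef_rot: [0.494, 0.507, 0.493, -0.506]
force: [0.9, 0.4, -0.9]
width: 0.602
time: 28.85
tool_pos: [0.5642, -0.2195, 0.2269]
eef_rot: [-0.493, -0.507, -0.493, 0.507]
force: [0.6, 0.7, -0.5]
width: 0.602
```

View pics/r1.png

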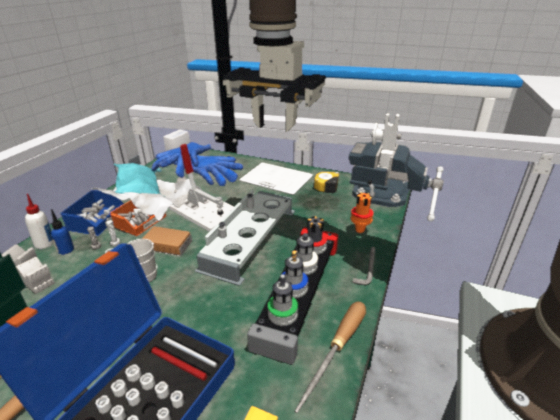

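View pics/r2.png

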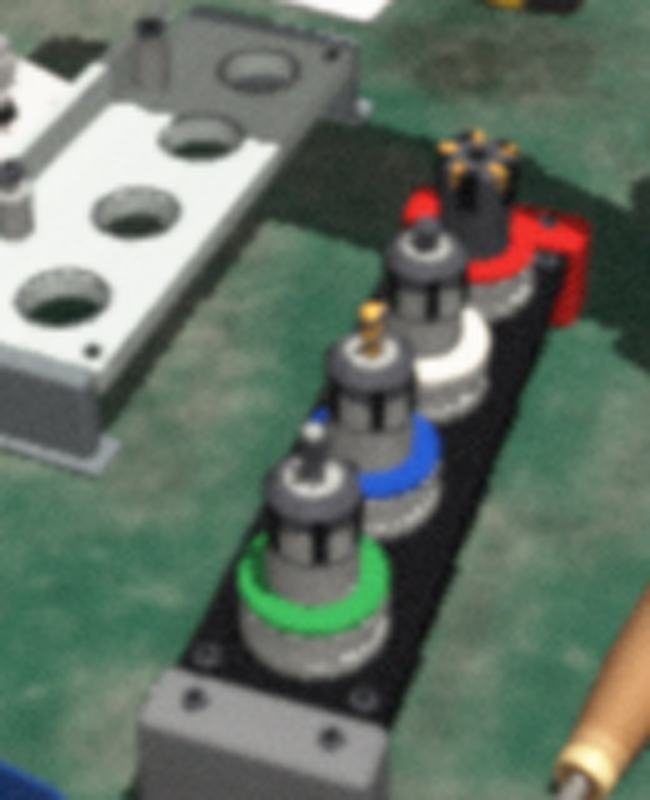

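View pics/r3.png

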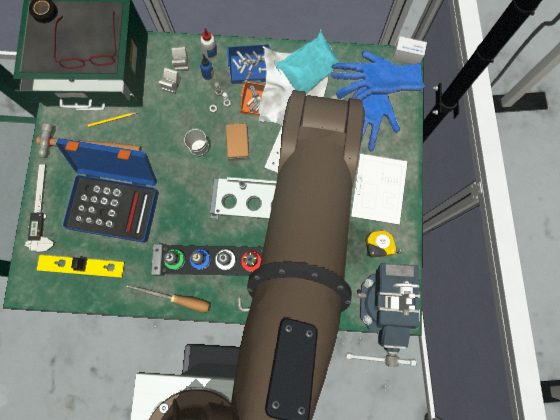

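```bash
python3 - <<'E'
from h import *
c=cam("top"); hsv=cv2.cvtColor(c["pixels"],cv2.COLOR_RGB2HSV)
m=cv2.inRange(hsv,(22,180,150),(32,255,255)); m[:240]=0; m[:,:20]=0; m[:,140:]=0
ct=np.vstack(cv2.findContours(m,cv2.RETR_EXTERNAL,cv2.CHAIN_APPROX_NONE)[0])[:,0]
print(cv2.minAreaRect((np.array([ray(c,*p,.005)[:2] for p in ct])*1000).astype(np.float32)))
print(arm.finish_job())
E
```

```text
((396.21826171875, 327.5057678222656), (213.94720458984375, 39.202816009521484), 89.03543853759766)
the job is handed in; nothing more can be done
None
```

I finished the job and handed it in at about 29 s of the 104 s allowed; the hand-in gave no verdict.

- **Keeper bar:** I slid it 15 mm toward +y, lifted it clear of the studs and laid it on the bench near (0.40, 0.33). In the last top image it measures 214 x 39 mm on the bench plane, which fits a bar lying flat.
- **Tool holders:** they stand in the station rack, from the red end: face mill (red ring), spot drill (white), twist drill (blue), tap (green). Each met the deck at the same tool height it was gripped at in the transit rack, within about 0.5 mm. The last scene image shows all four upright with their flanges on the deck.
- **Bystanders:** I never touched the tape measure or the cup. Both look to be where they started, but I judged that by eye and did not measure it.
- **Forces:** the highest wrist force I saw was about 37 N along z, when I pressed the gripped bar onto the bench. I backed off 2 mm before releasing it.
- **Disagreements:**
  - Fitting the ring colours put the transit tools 1 to 7 mm further in x than the rack and bar estimate. I worked mostly from the rack estimate, and all four grasps held.
  - The position readings lagged by 2 to 4 mm just after a move, so I corrected the grasps and placings as needed.
  - In the last top view the arm hides the red end plate, so that end was checked only in the scene view.

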